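# Load and start the wood-stain bottle shaker

### The arm

A 6-joint arm with a two-finger parallel gripper is mounted at the origin on a cart in front of the work surface, level with it; the furniture and walls round the work are solid. World frame = base frame: x ahead of the robot, y to its left, z up, the work surface at z = 0. Lengths are in m, angles in rad, forces in N, time in s.
With the tool pointing down it reaches from about 0.25 to 0.775 m from the base axis. Payload 4 kg.
Tool frame: the origin (TCP) lies at the very end of the fingers, on their centre line; the grasp point (between the pads) lies 19 mm behind it (ctrl.tcp_to_grasp is the distance from the TCP to the grasp point, in m); y points along the fingers, z is the direction in which the jaws open and shut, and the axes are right-handed (so a half turn about y gives the same grasp; the last joint's range is limited). The gripper opens to 94 mm and grips with 3 to 60 N. Pads are 16 mm wide; open, the fingers measure 119 mm over their backs; the gripper's body (75 mm by 177 mm) begins 78 mm behind the grasp point.
Start: joints at [-1.213, 0.087, 1.371, -0, 1.684, -0.103], TCP at [0.245, -0.493, 0.182] pointing down, gripper open.
Joint ranges: [-3.1, 3.1], [-0.76, 2.03], [0.27, 2.55], [-1.08, 4.22], [0.17, 2.65], [-2.57, 2.57]. Speed limits (rad/s): [2.79, 2.79, 3.14, 3.14, 3.14, 3.14].

### API

Orientations are given as a rotation vector (axis times angle).
In Python, from station import status, imaging, hand_in, ctrl gives the robot as it stands.
- The arm moves only by the shell command python3 -m creep 'ROWS'. ROWS is JSON, a list of rows, each an object with "delta_rot": the turn, a rotation vector about the world's x, y, z normalised to -1 to 1, where 1 is 90 degrees, a list of three; "linear": the shift along the world's x, y, z normalised to -1 to 1, where 1 is 20 mm, a list of three; "grip": the gripper command: -1 is shut, 1 is fully open, values between are in proportion. In form: [{"delta_rot": [wx, wy, wz], "linear": [dx, dy, dz], "grip": grip}, ...]. A call has 1 to 20 rows; each row shifts and turns the pose as measured when the row begins; what a row does not reach is not made up. A row lasts 1/12 s, in which the tool goes at most 41.7 mm and 7.16 degrees, less where a joint would pass 70% of its speed; a pose out of reach is approached as far as the arm can. A call with a number of a shift or a turn outside -1 to 1 is refused whole. A call with a gripper value outside its range is refused whole. The fingers move at their own pace and stop on an object; the grip force is fixed at half the most. Time passes only in rows, so rows that do not move let the fingers close. It gives the time, the measured TCP pose, the force and the opening at its end, in the units of the state.
- status.state(): the state, without advancing time (a new reading comes with each control period).
- imaging.grab_frame(name): name is "side" or "top" or "wrist"; returns (picture, depth): 400x640x3 uint8, blue, green, red; 400x640 float32, m along the optical axis (not along the pixel's ray), 0 where there is no reading.
- imaging.camera_params(name): a dict with "intrinsics" (3x3 intrinsics, pixels), "pose" (4x4, takes a point from camera to world coordinates); the wrist camera has in their place "tool_from_camera" (4x4, takes a point from camera to tool coordinates, whose origin is the TCP and whose axes are the tool frame's). Camera axes: x right, y down, z forward; pixel columns grow to the right and rows downward; lengths in m; the calibration is good to about 2 mm. A picture is of the moment at which its call begins: read the wrist's pose just before it. camera_params takes no time and is no camera call.
- hand_in(): hands the job in, once; it reports no verdict.
Trained networks look in the newest picture that a camera, given by its name, has taken for a name from the list of things; names that differ only in an ending like _2 or _b are one class to them, and where a whole thing is asked for, a point or a joint stands for the part that bears it (a point fixed in the world has none). Each returns a list of dicts, best first, with "p" (0 to 1); they miss things now and then, are a little off and sometimes report something else, mostly with a low value. They report only what shows in the picture. A call takes as long as a camera call.
- imaging.cut_out(target, camera): "mask" (400x640 bool, what is visible of it).
- imaging.pinpoint(target, camera): "centre" ([x, y, z] in m, in world coordinates, good to about 4 mm: a listed point, or the origin of a listed thing).
The state is a dict: "clock": time; "q": joint angles; "joint_vel": joint speeds; "tau": joint torques, N m; "eef_pos": TCP position; "ee_rot": TCP orientation; "force": force on the tool from outside, world axes, zero at the start; "ft_torque": the same for the moment, N m; "grip_width": finger opening in m.
Only numpy, scipy, OpenCV 4.12 (cv2) and the standard library are available. Lean on these libraries where they do the work, as an engineer would, in place of code of your own. Each camera call takes 0.05 s, during which the arm holds its last target. There are 200 camera calls.

### The job

Shake up the wood stain: slide the shaker's clear guard fully open, press the red push-pull cap of every stain bottle fully home, and stand every bottle upright in a tray pocket of its own (any bottle in any pocket). When all of them are shut and in the tray, slide the guard fully shut again and then press the green start button right down; leave the tape measure that stands beside the bottles where it is.

Things in the scene. Friction and masses are not known exactly. Their poses are not given: they have to be found in the camera images.
- shaker: bottle shaker, fixed, 150 x 510 x 165 mm without guard. Origin: on the bench under its middle. Axes: y to its left along the guard rails, x to its back, z up. Right half: row of three tray pockets. Left half: blue drive housing 165 mm high, 96 mm deep, local y 14 to 240 mm, start button on top. Blue end wall at the right end, 130 mm high, 48 mm beyond the centre of the right pocket
- guard (a joint): clear tunnel guard (front, top, back; 252 mm long, 114 mm deep, top 202 mm above the bench) on rails along the shaker's y axis. 0 = shut over the tray, 0.252 m = fully open, to the left over the drive housing, where it covers the start button. Moves with about 3 N along y and stays where it is left
- guard_handle (a point): middle of the handle bar on top of the guard: black round bar 12 mm thick, 72 mm of it free, lying along the shaker's x axis, 236 mm above the bench, 28 mm clear above the guard; moves with the guard along the shaker's y axis
- start (a joint): green start push button (30 mm across) on top of the drive housing, springs back: 0 = up, 0.006 m = fully pressed (about 5 N, straight down); only reachable when the guard is shut
- start_top (a point): centre of the top face of the green start button, about 188 mm above the bench, local (0, 125) mm on the shaker
- pocket0 (a point): centre of the floor of the left-hand (next to the drive housing) tray pocket: 66 mm square, floor 40 mm above the bench, walls 6 mm thick that rise 45 mm above the floor; its axes are the shaker's
- pocket1 (a point): centre of the floor of the middle tray pocket: 66 mm square, floor 40 mm above the bench, walls 6 mm thick that rise 45 mm above the floor; its axes are the shaker's
- pocket2 (a point): centre of the floor of the right-hand (next to the end wall) tray pocket: 66 mm square, floor 40 mm above the bench, walls 6 mm thick that rise 45 mm above the floor; its axes are the shaker's
- tray (a point): centre of the tray's floor (same point as the middle pocket), axes as the shaker's
- bottle_a: loose white squeeze bottle of stain, amber-brown label, upright, 54 mm diameter, straight wall up to 92 mm, sloping shoulder to 104 mm, black collar 33 mm across up to 118 mm, red push-pull cap on top (top at 140 mm shut, 150 mm open), 0.2 to 0.4 kg, bottom-heavy. Origin: centre of its underside, z up. May be absent (None)
- cap_a (a joint): red push-pull cap of bottle_a, 29 mm across, slides along its axis, cannot come off: 0 = pulled up (open), 0.010 m = pressed home (shut). A sprung detent holds it at both ends: about 10 N straight down on it starts it, past half way it snaps home by itself
- cap_a_top (a point): centre of the flat top of the cap of bottle_a; moves with the cap
- bottle_b: loose white squeeze bottle of stain, dark red-brown label, upright, 54 mm diameter, straight wall up to 80 mm, sloping shoulder to 92 mm, black collar 33 mm across up to 106 mm, red push-pull cap on top (top at 128 mm shut, 138 mm open), 0.2 to 0.4 kg, bottom-heavy. Origin: centre of its underside, z up. May be absent (None)
- cap_b (a joint): red push-pull cap of bottle_b, 29 mm across, slides along its axis, cannot come off: 0 = pulled up (open), 0.010 m = pressed home (shut). A sprung detent holds it at both ends: about 10 N straight down on it starts it, past half way it snaps home by itself
- cap_b_top (a point): centre of the flat top of the cap of bottle_b; moves with the cap
- bottle_c: loose white squeeze bottle of stain, dark green label, upright, 54 mm diameter, straight wall up to 92 mm, sloping shoulder to 104 mm, black collar 33 mm across up to 118 mm, red push-pull cap on top (top at 140 mm shut, 150 mm open), 0.2 to 0.4 kg, bottom-heavy. Origin: centre of its underside, z up. May be absent (None)
- cap_c (a joint): red push-pull cap of bottle_c, 29 mm across, slides along its axis, cannot come off: 0 = pulled up (open), 0.010 m = pressed home (shut). A sprung detent holds it at both ends: about 10 N straight down on it starts it, past half way it snaps home by itself
- cap_c_top (a point): centre of the flat top of the cap of bottle_c; moves with the cap
- bottle_d: loose white squeeze bottle of stain, dark blue label, upright, 54 mm diameter, straight wall up to 80 mm, sloping shoulder to 92 mm, black collar 33 mm across up to 106 mm, red push-pull cap on top (top at 128 mm shut, 138 mm open), 0.2 to 0.4 kg, bottom-heavy. Origin: centre of its underside, z up. May be absent (None)
- cap_d (a joint): red push-pull cap of bottle_d, 29 mm across, slides along its axis, cannot come off: 0 = pulled up (open), 0.010 m = pressed home (shut). A sprung detent holds it at both ends: about 10 N straight down on it starts it, past half way it snaps home by itself
- cap_d_top (a point): centre of the flat top of the cap of bottle_d; moves with the cap
- tape_measure: bystander: loose yellow tape measure, 33 x 81 x 64 mm (x, y, z), standing beside the bottles; origin at the centre of its underside

How it is judged:
By the outcome, as a careful person would: the job done as asked, in the order asked, and still so for the second after the job is handed in, with the robot touching nothing.
Of bottle_a, bottle_b, bottle_c, bottle_d only 2 to 3 are there at a start; the rules pass over those that are not, and their reading is None.
At some moment in a run one of bottle_a, bottle_b, bottle_c, bottle_d may be knocked a few centimetres aside while the robot is not near it.
It also fails if it takes over 210 s, if anything falls off the work surface, if the arm or the gripper's body presses on something with over 40 N, if the wrist force passes 120 N, or if a joint passes its speed limit or range.

## Working session

There is one attempt and no reset: what is moved stays moved. The work goes in short steps, Python scripts to look and compute and a shell command to move; the robot and the scene stay as the last step left them, time stands still between calls to the robot, and variables do not carry over. Pictures are saved under pics/ and viewed, about 12 in all and at most 16, crops included, and the job is handed in when it is done.

```bash
mkdir -p pics; ls
python3 - <<'E'
from station import status, imaging, ctrl
import cv2, numpy as np
s=status.state(); print({k:np.round(v,3).tolist() for k,v in s.items()}, ctrl.tcp_to_grasp)
ims=[]
for c in("top","side"):
    im,d=imaging.grab_frame(c); cv2.imwrite(f"pics/{c}0.png",im)
    for t in ("bottle_a","bottle_b","bottle_c","bottle_d","cap_a_top","guard_handle","start_top","pocket0","pocket1","pocket2","shaker","tape_measure"):
        print(c,t,[(round(r["p"],2),np.round(r["centre"],3).tolist()) for r in imaging.pinpoint(t,c)[:4]])
E
```

```text
pics
{'clock': 0.0, 'q': [-1.213, 0.088, 1.372, 0.0, 1.684, -0.103], 'joint_vel': [0.0, 0.0, 0.0, -0.001, -0.001, 0.001], 'tau': [0.001, -34.017, -30.243, 0.072, 0.033, -0.0], 'eef_pos': [0.244, -0.492, 0.181], 'ee_rot': [-0.461, 1.968, -1.963], 'force': [-0.408, -0.251, -0.252], 'ft_torque': [0.001, 0.001, 0.022], 'grip_width': 0.094} 0.0188
top bottle_a [(0.95, [0.549, -0.229, 0.001]), (0.82, [0.424, -0.353, 0.002]), (0.73, [0.53, -0.345, -0.003])]
top bottle_b [(0.95, [0.549, -0.229, 0.001]), (0.82, [0.424, -0.353, 0.002]), (0.73, [0.53, -0.345, -0.003])]
top bottle_c [(0.95, [0.549, -0.229, 0.001]), (0.82, [0.424, -0.353, 0.002]), (0.73, [0.53, -0.345, -0.003])]
top bottle_d [(0.95, [0.549, -0.229, 0.001]), (0.82, [0.424, -0.353, 0.002]), (0.73, [0.53, -0.345, -0.003])]
top cap_a_top [(0.59, [0.549, -0.225, 0.146])]
top guard_handle [(0.88, [0.506, 0.024, 0.236])]
top start_top [(0.49, [0.488, 0.27, 0.188])]
top pocket0 [(0.95, [0.505, 0.078, 0.04])]
top pocket1 [(0.95, [0.505, 0.078, 0.04])]
top pocket2 [(0.95, [0.505, 0.078, 0.04])]
top shaker [(0.67, [0.503, 0.142, -0.002])]
t
[... 194 characters left out ...]
.93, [0.548, -0.23, -0.001]), (0.44, [0.554, -0.228, 0.152])]
side bottle_d [(0.93, [0.548, -0.23, -0.001]), (0.44, [0.554, -0.228, 0.152])]
side cap_a_top [(0.51, [0.549, -0.229, 0.154])]
side guard_handle [(0.92, [0.508, 0.022, 0.237])]
side start_top [(0.65, [0.494, 0.273, 0.191])]
side pocket0 [(0.96, [0.508, 0.01, 0.041]), (0.94, [0.513, -0.061, 0.039]), (0.57, [0.505, 0.082, 0.038])]
side pocket1 [(0.96, [0.508, 0.01, 0.041]), (0.94, [0.513, -0.061, 0.039]), (0.57, [0.505, 0.082, 0.038])]
side pocket2 [(0.96, [0.508, 0.01, 0.041]), (0.94, [0.513, -0.061, 0.039]), (0.57, [0.505, 0.082, 0.038])]
side shaker [(0.73, [0.503, 0.148, -0.001])]
side tape_measure [(0.15, [0.491, 0.274, 0.19])]
```

View pics/top0.png

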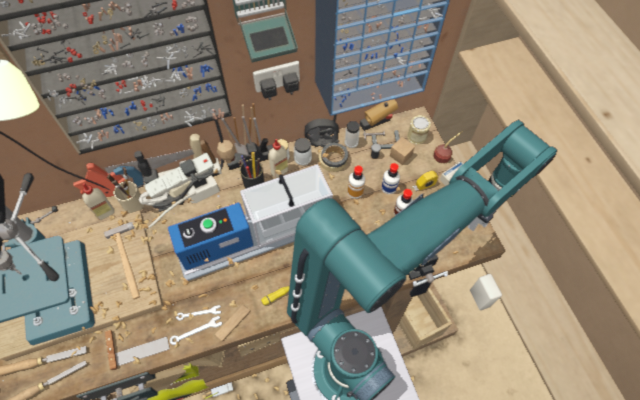

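View pics/side0.png

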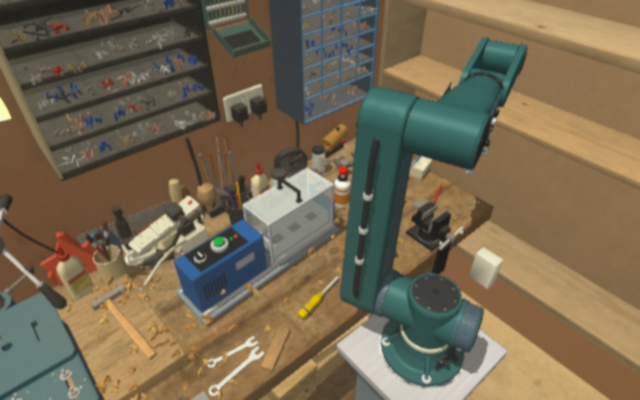

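```bash
cat > h.py <<'E'
from station import status, imaging, ctrl
import cv2, numpy as np
from scipy.spatial.transform import Rotation as R
YAW=0.06
def rel(t=None,jaw=None):
    "remaining shift in row units (20 mm) and turn (90 deg units) to TCP target t, jaw line at world angle jaw"
    s=status.state(); M=R.from_rotvec(s["ee_rot"]).as_matrix()
    print("t",round(s["clock"],2),"tcp",np.round(s["eef_pos"],4),"w",round(s["grip_width"],4),"F",np.round(s["force"],1))
    print("finger axis",np.round(M[:,1],3),"jaw axis",np.round(M[:,2],3),"q",np.round(s["q"],2))
    if t is not None: print("units",np.round((np.array(t)-s["eef_pos"])/.02,2))
    if jaw is not None:
        a=np.arctan2(M[1,2],M[0,2]); e=(jaw-a+np.pi/2)%np.pi-np.pi/2
        T=R.from_euler("z",e)*R.from_matrix(M)
        f=T.as_matrix()[:,1]; c=R.from_rotvec(np.cross(f,[0,0,-1]))
        print("turn units",np.round((c*R.from_euler("z",e)).as_rotvec()/(np.pi/2),3),"rows at 7.16deg:",round(abs(np.degrees(e))/7.16,1))
def find(c,*ts):
    imaging.grab_frame(c)
    for t in ts: print(c,t,[(round(r["p"],2),np.round(r["centre"],3).tolist()) for r in imaging.pinpoint(t,c)[:4]])
def cloud(c):
    "picture and world point per pixel"
    s=status.state(); P=imaging.camera_params(c); im,d=imaging.grab_frame(c)
    K=P["intrinsics"]; v,u=np.mgrid[0:400,0:640]
    p=np.stack([(u-K[0,2])/K[0,0]*d,(v-K[1,2])/K[1,1]*d,d,np.ones_like(d)],-1)
    if c=="wrist":
        T=np.eye(4);T[:3,:3]=R.from_rotvec(s["ee_rot"]).as_matrix();T[:3,3]=s["eef_pos"];T=T@P["tool_from_camera"]
    else: T=P["pose"]
    w=(p@np.array(T).T)[...,:3]; w[d==0]=np.nan
    return im,w
E
python3 -c "
from h import *
rel([.507,.023,.33],np.pi/2+YAW)"
```

```text
t 1.3 tcp [ 0.2446 -0.4927  0.1819] w 0.0943 F [ 1.2  0.7 -0. ]
finger axis [ 0. -0. -1.] jaw axis [ 0.445 -0.896  0.   ] q [-1.21  0.09  1.37  0.    1.68 -0.1 ]
units [13.12 25.78  7.4 ]
turn units [ 0.     0.    -0.255] rows at 7.16deg: 3.2
```

```bash
python3 -m creep '[{"delta_rot":[0,0,-0.064],"linear":[0,0,1],"grip":1},{"delta_rot":[0,0,-0.064],"linear":[0,0,1],"grip":1},{"delta_rot":[0,0,-0.064],"linear":[0,0,1],"grip":1},{"delta_rot":[0,0,-0.064],"linear":[0,0,1],"grip":0.2},{"delta_rot":[0,0,0],"linear":[0,0,1],"grip":0.2},{"delta_rot":[0,0,0],"linear":[0.5,1,1],"grip":0.2},{"delta_rot":[0,0,0],"linear":[0.5,1,1],"grip":0.2},{"delta_rot":[0,0,0],"linear":[0.5,1,0],"grip":0.2},{"delta_rot":[0,0,0],"linear":[0.5,1,0],"grip":0.2},{"delta_rot":[0,0,0],"linear":[0.5,1,0],"grip":0.2},{"delta_rot":[0,0,0],"linear":[0.5,1,0],"grip":0.2},{"delta_rot":[0,0,0],"linear":[0.5,1,0],"grip":0.2},{"delta_rot":[0,0,0],"linear":[0.5,1,0],"grip":0.2},{"delta_rot":[0,0,0],"linear":[0.5,1,0],"grip":0.2},{"delta_rot":[0,0,0],"linear":[0.5,1,0],"grip":0.2},{"delta_rot":[0,0,0],"linear":[0.5,1,0],"grip":0.2},{"delta_rot":[0,0,0],"linear":[0.5,1,0],"grip":0.2},{"delta_rot":[0,0,0],"linear":[0.5,1,0],"grip":0.2},{"delta_rot":[0,0,0],"linear":[0.5,1,0],"grip":0.2},{"delta_rot":[0,0,0],"linear":[0.5,1,0],"grip":0.2}]'
python3 -m creep '[{"delta_rot":[0,0,0],"linear":[0.5,1,0],"grip":0.2},{"delta_rot":[0,0,0],"linear":[0.5,1,0],"grip":0.2},{"delta_rot":[0,0,0],"linear":[0.5,1,0],"grip":0.2},{"delta_rot":[0,0,0],"linear":[0.5,1,0],"grip":0.2},{"delta_rot":[0,0,0],"linear":[0.5,1,0],"grip":0.2},{"delta_rot":[0,0,0],"linear":[0.5,1,0],"grip":0.2}]'
python3 - <<'E'
from h import *
rel([.507,.023,.29],np.pi/2+YAW)
find("wrist","guard_handle","bottle_a","pocket0","shaker")
find("top","bottle_a","cap_a_top","tape_measure","guard_handle","shaker")
im,w=cloud("wrist"); cv2.imwrite("pics/w1.png",im)
im,w=cloud("top"); cv2.imwrite("pics/t1.png",cv2.resize(im[130:250,300:500],(800,480)))
E
```

```text
clock: 2.97
eef_pos: [0.3963, -0.18, 0.3276]
ee_rot: [-0.023, 2.206, -2.203]
force: [-0.2, -0.8, 0.5]
grip_width: 0.0564
clock: 3.47
eef_pos: [0.4582, -0.0532, 0.3288]
ee_rot: [-0.02, 2.203, -2.203]
force: [0.6, 0.6, -0.2]
grip_width: 0.0565
t 3.47 tcp [ 0.4582 -0.0532  0.3288] w 0.0565 F [ 0.6  0.6 -0.2]
finger axis [ 0.009  0.    -1.   ] jaw axis [ 0.028 -1.     0.   ] q [-0.24 -0.1   1.27  0.    1.97  1.3 ]
units [ 2.44  3.81 -1.94]
turn units [-0.     0.006  0.021] rows at 7.16deg: 0.3
wrist guard_handle [(0.74, [0.506, 0.025, 0.236])]
wrist bottle_a [(0.71, [0.422, -0.347, -0.001]), (0.68, [0.549, -0.227, -0.001]), (0.67, [0.531, -0.349, -0.005]), (0.39, [0.424, -0.349, 0.138])]
wrist pocket0 []
wrist shaker [(0.46, [0.424, -0.348, 0.14]), (0.45, [0.506, 0.026, 0.236])]
top bottle_a [(0.83, [0.551, -0.227, -0.002]), (0.8, [0.422, -0.352, 0.001])]
top cap_a_top [(0.39, [0.551, -0.228, 0.147])]
top tape_measure [(0.88, [0.497, -0.469, -0.002])]
top guard_handle [(0.75, [0.509, 0.027, 0.235]), (0.46, [0.502, 0.146, 0.003])]
top shaker [(0.81, [0.5, 0.144, -0.001])]
```

View pics/t1.png

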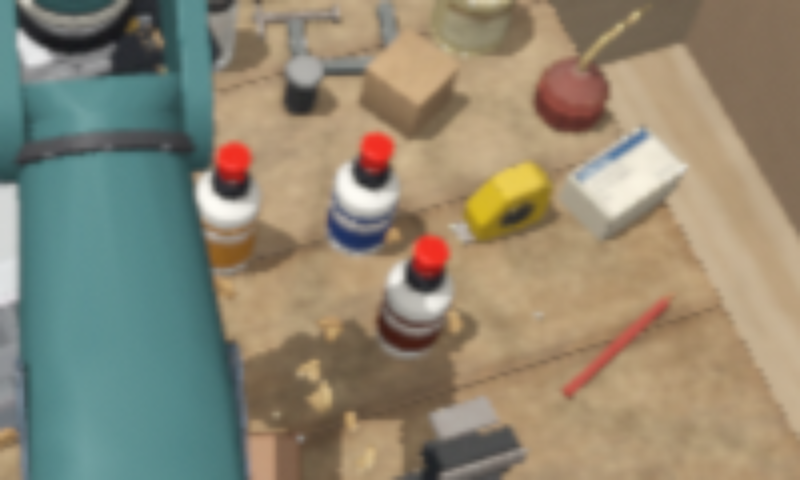

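View pics/w1.png

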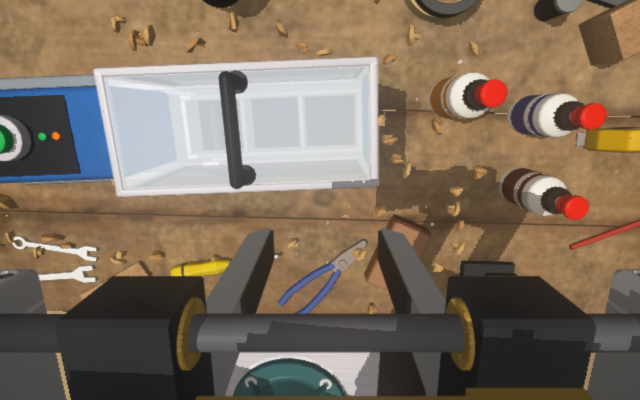

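```bash
python3 -m creep '[{"delta_rot":[0,0.006,0.021],"linear":[0.7,1,-0.3],"grip":0.2},{"delta_rot":[0,0,0],"linear":[0.7,1,0],"grip":0.2},{"delta_rot":[0,0,0],"linear":[0.7,1,0],"grip":0.2},{"delta_rot":[0,0,0],"linear":[0.3,0.8,0],"grip":0.2},{"delta_rot":[0,0,0],"linear":[0,0,0],"grip":0.2},{"delta_rot":[0,0,0],"linear":[0,0,0],"grip":0.2}]'
python3 -c "
from h import *
rel([.507,.024,.222],np.pi/2+YAW)"
```

```text
clock: 4.62
eef_pos: [0.5071, 0.0217, 0.3225]
ee_rot: [-0.061, 2.192, -2.195]
force: [0.0, 0.2, -0.1]
grip_width: 0.0564
t 4.62 tcp [0.5071 0.0217 0.3225] w 0.0564 F [ 0.   0.2 -0.1]
finger axis [-0.    -0.001 -1.   ] jaw axis [ 0.055 -0.998  0.001] q [-0.07  0.01  1.18 -0.    1.96  1.45]
units [-0.01  0.12 -5.02]
turn units [ 0.001 -0.     0.003] rows at 7.16deg: 0.0
```

```bash
python3 -m creep '[{"delta_rot":[0,0,0],"linear":[0,0.1,-1],"grip":0.2},{"delta_rot":[0,0,0],"linear":[0,0,-1],"grip":0.2},{"delta_rot":[0,0,0],"linear":[0,0,-1],"grip":0.2},{"delta_rot":[0,0,0],"linear":[0,0,-1],"grip":0.2},{"delta_rot":[0,0,0],"linear":[0,0,-0.8],"grip":0.2},{"delta_rot":[0,0,0],"linear":[0,0,0],"grip":-1},{"delta_rot":[0,0,0],"linear":[0,0,0],"grip":-1},{"delta_rot":[0,0,0],"linear":[0,0,0],"grip":-1},{"delta_rot":[0,0,0],"linear":[0,0,0],"grip":-1},{"delta_rot":[0,0,0],"linear":[0,0,0],"grip":-1}]'
```

```text
clock: 5.45
eef_pos: [0.506, 0.0161, 0.2287]
ee_rot: [-0.041, 2.187, -2.2]
force: [0.9, -0.1, -0.4]
grip_width: 0.0267
```

```bash
python3 -m creep '[{"delta_rot":[0,0,0],"linear":[0,0,-0.2],"grip":-1},{"delta_rot":[0,0,0],"linear":[0,0,0],"grip":-1},{"delta_rot":[0,0,0],"linear":[0,0,0],"grip":-1},{"delta_rot":[0,0,0],"linear":[0,0,0],"grip":-1},{"delta_rot":[0,0,0],"linear":[0,0,0],"grip":-1}]'; python3 -c "
from h import *
rel(None,np.pi/2+YAW)"
```

```text
clock: 5.87
eef_pos: [0.5077, 0.0159, 0.2279]
ee_rot: [-0.034, 2.183, -2.197]
force: [-0.6, 0.5, 0.4]
grip_width: 0.0008
t 5.87 tcp [0.5077 0.0159 0.2279] w 0.0008 F [-0.6  0.5  0.4]
finger axis [ 0.016 -0.006 -1.   ] jaw axis [ 0.047 -0.999  0.007] q [-0.08 -0.02  1.39 -0.01  1.75  1.45]
turn units [0.004 0.01  0.008] rows at 7.16deg: 0.1
```

Run:
```python
from h import *
find("top","guard_handle")
im,w=cloud("wrist"); cv2.imwrite("pics/w2.png",im)
im,w=cloud("side"); cv2.imwrite("pics/s2.png",cv2.resize(im[100:280,180:420],(800,600)))
```

```text
top guard_handle [(0.84, [0.506, 0.024, 0.233])]
```

View pics/s2.png

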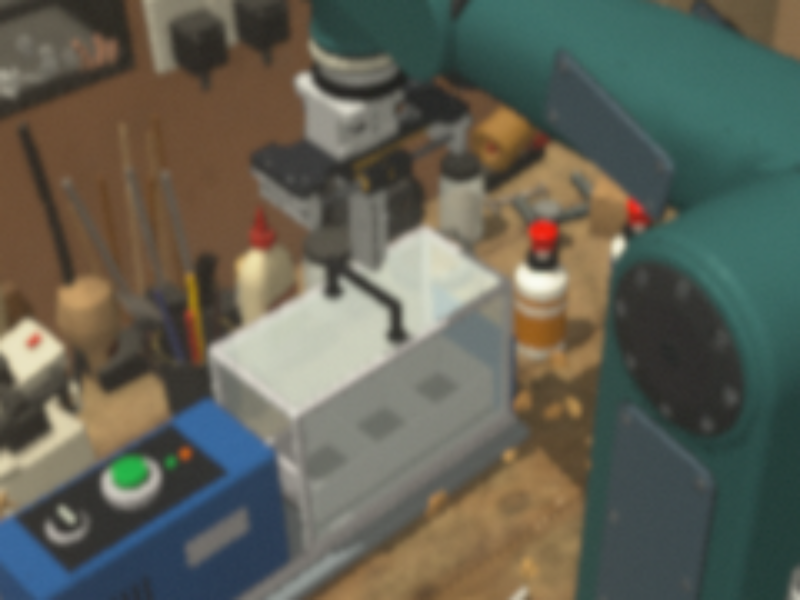

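View pics/w2.png

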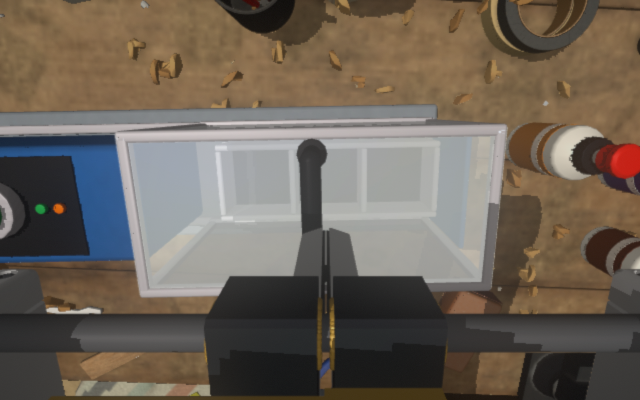

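```bash
python3 -m creep '[{"delta_rot":[0.004,0.01,0.008],"linear":[0,0,1],"grip":-1},{"delta_rot":[0,0,0],"linear":[0,0,1],"grip":-1},{"delta_rot":[0,0,0],"linear":[0,-0.5,0.3],"grip":-1},{"delta_rot":[0,0,0],"linear":[0,-1,0],"grip":-1},{"delta_rot":[0,0,0],"linear":[0,-0.3,0],"grip":-1},{"delta_rot":[0,0,0],"linear":[0,0,-1],"grip":-1},{"delta_rot":[0,0,0],"linear":[0,0,-1],"grip":-1},{"delta_rot":[0,0,0],"linear":[0,0,-0.7],"grip":-1},{"delta_rot":[0,0,0],"linear":[0,0,0],"grip":-1}]'; python3 -c "
from h import *
rel([.509,-.012,.218],np.pi/2+YAW)"
```

```text
clock: 6.82
eef_pos: [0.5063, -0.0241, 0.2171]
ee_rot: [-0.067, 2.193, -2.193]
force: [-0.3, 1.0, -0.8]
grip_width: 0.0003
t 6.82 tcp [ 0.5063 -0.0241  0.2171] w 0.0003 F [-0.3  1.  -0.8]
finger axis [-0.003 -0.    -1.   ] jaw axis [ 0.058 -0.998  0.   ] q [-0.16 -0.01  1.4  -0.    1.75  1.35]
units [0.13 0.6  0.04]
turn units [ 0.    -0.002  0.001] rows at 7.16deg: 0.0
```

```bash
python3 -m creep '[{"delta_rot":[0,0,0],"linear":[-0.03,0.6,0],"grip":-1},{"delta_rot":[0,0,0],"linear":[-0.03,0.6,0],"grip":-1},{"delta_rot":[0,0,0],"linear":[-0.06,1,0],"grip":-1},{"delta_rot":[0,0,0],"linear":[-0.06,1,0],"grip":-1},{"delta_rot":[0,0,0],"linear":[-0.06,1,0],"grip":-1},{"delta_rot":[0,0,0],"linear":[-0.06,1,0],"grip":-1}]'; python3 -c "
from h import *
rel([.494,.258,.218],np.pi/2+YAW); find('top','guard_handle'); find('wrist','guard_handle')"
```

```text
clock: 7.32
eef_pos: [0.5007, 0.0813, 0.2206]
ee_rot: [-0.052, 2.189, -2.203]
force: [-0.1, -0.7, 0.7]
grip_width: 0.0006
t 7.32 tcp [0.5007 0.0813 0.2206] w 0.0006 F [-0.1 -0.7  0.7]
finger axis [ 0.002 -0.006 -1.   ] jaw axis [ 0.049 -0.999  0.006] q [ 0.05 -0.01  1.4  -0.01  1.76  1.57]
units [-0.34  8.83 -0.13]
turn units [0.004 0.001 0.007] rows at 7.16deg: 0.1
top guard_handle [(0.72, [0.506, 0.061, 0.236])]
wrist guard_handle [(0.87, [0.504, 0.059, 0.236])]
```

Run:
```python
from h import *
im,w=cloud("wrist"); cv2.imwrite("pics/w3.png",im)
P=imaging.camera_params("wrist");print(np.round(P["tool_from_camera"],3),P["intrinsics"])
im,w=cloud("side");print(np.nanmin(w[...,2]))
cv2.imwrite("pics/s3.png",cv2.resize(im[100:280,180:420],(800,600)))
# height of black bar pixels
```

```text
[[ 0.     0.968  0.251 -0.072]
 [ 0.    -0.251  0.968 -0.203]
 [ 1.    -0.    -0.    -0.   ]
 [ 0.     0.     0.     1.   ]] [[352.46058086   0.         325.34812484]
 [  0.         352.46058086 197.35256712]
 [  0.           0.           1.        ]]
-0.8944657058997161
```

View pics/w3.png

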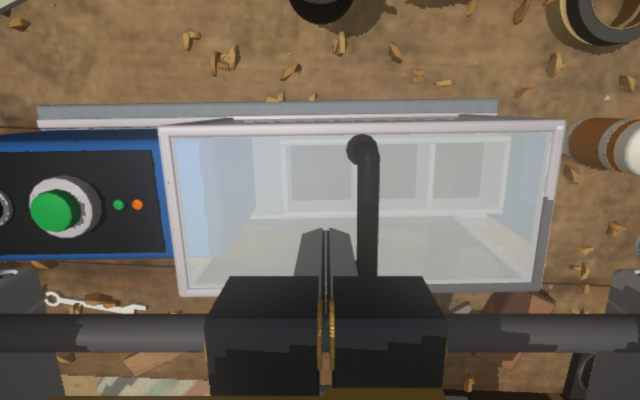

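View pics/s3.png

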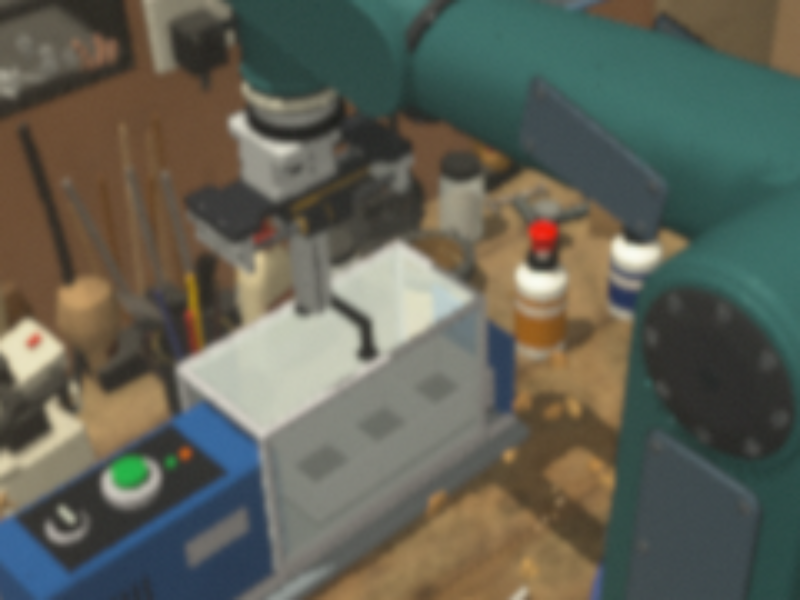

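Run:
```python
from h import *
im,w=cloud("wrist")
for (u,v) in [(369,180),(369,200),(369,220),(369,240),(369,260),(369,270),(312,240),(312,235),(340,240),(312,260),(340,260),(250,128),(300,292)]:
    print("wrist",u,v,np.round(w[v,u],3),im[v,u])
im,w=cloud("side")
s=.3
for (u,v) in [(315,300),(312,290),(308,270),(335,302),(350,315),(360,325),(367,340),(330,380),(200,372),(260,430)]:
    U,V=int(180+u*s),int(100+v*s); print("side",u,v,np.round(w[V,U],3),im[V,U])
```

```text
wrist 369 180 [0.537 0.059 0.243] [59 60 60]
wrist 369 200 [0.526 0.058 0.242] [59 60 60]
wrist 369 220 [0.514 0.057 0.242] [54 55 54]
wrist 369 240 [0.503 0.056 0.242] [49 50 50]
wrist 369 260 [0.491 0.055 0.243] [44 45 45]
wrist 369 270 [0.485 0.054 0.242] [41 42 42]
wrist 312 240 [0.509 0.087 0.262] [89 91 91]
wrist 312 235 [0.509 0.087 0.255] [90 92 92]
wrist 340 240 [0.51  0.073 0.263] [86 88 89]
wrist 312 260 [0.509 0.086 0.285] [84 86 87]
wrist 340 260 [0.51  0.074 0.284] [83 85 85]
wrist 250 128 [0.557 0.128 0.203] [214 214 221]
wrist 300 292 [0.533 0.087 0.353] [38 37 37]
side 315 300 [0.492 0.085 0.261] [112 121 121]
side 312 290 [0.491 0.088 0.273] [115 122 123]
side 308 270 [0.492 0.088 0.294] [113 122 123]
side 335 302 [0.5   0.06  0.242] [68 74 74]
side 350 315 [0.477 0.06  0.242] [53 58 58]
side 360 325 [0.467 0.058 0.237] [60 66 66]
side 367 340 [0.462 0.055 0.221] [52 56 57]
side 330 380 [0.458 0.098 0.203] [182 199 196]
side 200 372 [0.538 0.173 0.204] [181 196 190]
side 260 430 [0.445 0.176 0.205] [197 207 210]
```

Run:
```python
from h import *
for c in ("wrist","side","top"):
    im,w=cloud(c)
    e=status.state()["eef_pos"]
    m=(abs(w[...,0]-e[0])<.015)&(abs(w[...,1]-e[1])<.017)&(w[...,2]>.21)&(w[...,2]<.34)
    z=np.sort(w[m][:,2]); print(c,e,len(z),np.round(z[:6],3), np.round(np.percentile(z,[2,5,10,50]),3) if len(z) else "")
    if len(z): p=w[m]; print(np.round(p[p[:,2]<z[min(40,len(z)-1)]].mean(0),3))
```

```text
wrist [0.50054315 0.07875125 0.21916377] 3042 [0.236 0.236 0.236 0.236 0.236 0.237] [0.239 0.244 0.252 0.28 ]
[0.504 0.063 0.237]
side [0.50056093 0.07872938 0.21911013] 257 [0.237 0.239 0.242 0.242 0.246 0.248] [0.248 0.253 0.258 0.291]
[0.494 0.079 0.255]
top [0.5005498  0.07879073 0.2190867 ] 0 []
```

```bash
python3 -m creep '[{"delta_rot":[0.004,0.001,0.007],"linear":[0,0,1],"grip":-1},{"delta_rot":[0,0,0],"linear":[0.05,-0.7,0.3],"grip":-1},{"delta_rot":[0,0,0],"linear":[0.1,-1,0],"grip":-1},{"delta_rot":[0,0,0],"linear":[0.1,-1,0],"grip":-1},{"delta_rot":[0,0,0],"linear":[0,0,-1],"grip":-1},{"delta_rot":[0,0,0],"linear":[0,0,-1],"grip":-1},{"delta_rot":[0,0,0],"linear":[0,0,-0.7],"grip":-1},{"delta_rot":[0,0,0],"linear":[0,0,0],"grip":-1}]'; python3 -c "
from h import *
rel([.506,.024,.192],np.pi/2+YAW)"
```

```text
clock: 8.53
eef_pos: [0.5064, 0.0183, 0.1916]
ee_rot: [-0.057, 2.194, -2.196]
force: [-0.4, 0.0, -0.4]
grip_width: 0.0003
t 8.53 tcp [0.5064 0.0183 0.1916] w 0.0003 F [-0.4  0.  -0.4]
finger axis [ 0.001 -0.001 -1.   ] jaw axis [ 0.052 -0.999  0.001] q [-0.08 -0.01  1.45 -0.    1.7   1.44]
units [-0.02  0.28  0.02]
turn units [0.001 0.    0.005] rows at 7.16deg: 0.1
```

```bash
python3 -m creep '[{"delta_rot":[0,0,0.005],"linear":[-0.03,0.6,0],"grip":-1},{"delta_rot":[0,0,0],"linear":[-0.03,0.6,0],"grip":-1},{"delta_rot":[0,0,0],"linear":[-0.06,1,0],"grip":-1},{"delta_rot":[0,0,0],"linear":[-0.06,1,0],"grip":-1},{"delta_rot":[0,0,0],"linear":[-0.06,1,0],"grip":-1},{"delta_rot":[0,0,0],"linear":[-0.06,1,0],"grip":-1},{"delta_rot":[0,0,0],"linear":[-0.06,1,0],"grip":-1},{"delta_rot":[0,0,0],"linear":[-0.06,1,0],"grip":-1},{"delta_rot":[0,0,0],"linear":[-0.06,1,0],"grip":-1},{"delta_rot":[0,0,0],"linear":[-0.06,1,0],"grip":-1},{"delta_rot":[0,0,0],"linear":[-0.05,0.8,0],"grip":-1},{"delta_rot":[0,0,0],"linear":[-0.03,0.5,0],"grip":-1},{"delta_rot":[0,0,0],"linear":[-0.03,0.4,0],"grip":-1},{"delta_rot":[0,0,0],"linear":[-0.03,0.4,0],"grip":-1}]'; python3 -c "
from h import *
rel([.492,.257,.192],np.pi/2+YAW); find('top','guard_handle'); find('wrist','guard_handle')"
```

```text
clock: 9.7
eef_pos: [0.4906, 0.2485, 0.1966]
ee_rot: [-0.052, 2.155, -2.231]
force: [0.5, -3.1, -2.4]
grip_width: 0.0003
t 9.7 tcp [0.4906 0.2485 0.1966] w 0.0003 F [ 0.5 -3.1 -2.4]
finger axis [ 0.005 -0.034 -0.999] jaw axis [ 0.051 -0.998  0.034] q [ 0.39  0.09  1.33 -0.03  1.72  1.9 ]
units [ 0.07  0.42 -0.23]
turn units [0.022 0.003 0.006] rows at 7.16deg: 0.1
top guard_handle [(0.93, [0.493, 0.269, 0.236])]
wrist guard_handle [(0.58, [0.492, 0.272, 0.237])]
```

```bash
python3 -m creep '[{"delta_rot":[0.022,0.003,0.006],"linear":[-0.02,0.4,-0.1],"grip":-1},{"delta_rot":[0,0,0],"linear":[-0.02,0.4,0],"grip":-1},{"delta_rot":[0,0,0],"linear":[-0.02,0.4,0],"grip":-1}]';python3 -m creep '[{"delta_rot":[0,0,0],"linear":[-0.02,0.4,0],"grip":-1},{"delta_rot":[0,0,0],"linear":[-0.02,0.4,0],"grip":-1}]'; python3 -c "
from h import *
rel([.492,.257,.192],np.pi/2+YAW); find('top','guard_handle'); find('wrist','guard_handle')"
```

```text
clock: 10.15
eef_pos: [0.4904, 0.2503, 0.1969]
ee_rot: [-0.049, 2.158, -2.241]
force: [-0.1, -19.0, 1.2]
grip_width: 0.0006
clock: 10.32
eef_pos: [0.4901, 0.2491, 0.1973]
ee_rot: [-0.036, 2.132, -2.285]
force: [-1.6, -18.4, 0.3]
grip_width: 0.0003
t 10.32 tcp [0.4901 0.2491 0.1973] w 0.0003 F [ -1.6 -18.4   0.3]
finger axis [-0.004 -0.069 -0.998] jaw axis [ 0.028 -0.997  0.069] q [ 0.41  0.11  1.31 -0.06  1.75  1.94]
units [ 0.1   0.4  -0.26]
turn units [ 0.044 -0.002  0.02 ] rows at 7.16deg: 0.3
top guard_handle [(0.87, [0.495, 0.272, 0.235]), (0.32, [0.423, -0.349, 0.14])]
wrist guard_handle [(0.58, [0.491, 0.27, 0.235])]
```

```bash
python3 -m creep '[{"delta_rot":[0.044,0,0.02],"linear":[0,-0.6,0],"grip":-1},{"delta_rot":[0,0,0],"linear":[0,-0.2,1],"grip":-1},{"delta_rot":[0,0,0],"linear":[0,0,1],"grip":-1},{"delta_rot":[0,0,0.07],"linear":[0,-1,1],"grip":-1},{"delta_rot":[0,0,0.07],"linear":[0.1,-1,0.3],"grip":-1},{"delta_rot":[0,0,0.07],"linear":[0.1,-1,0],"grip":-1},{"delta_rot":[0,0,0.07],"linear":[0.1,-1,0],"grip":-1},{"delta_rot":[0,0,0.07],"linear":[0.1,-1,0],"grip":-1},{"delta_rot":[0,0,0.07],"linear":[0.1,-1,0],"grip":-1},{"delta_rot":[0,0,0.07],"linear":[0.1,-1,0],"grip":-1},{"delta_rot":[0,0,0.07],"linear":[0.1,-1,0],"grip":-1},{"delta_rot":[0,0,0.07],"linear":[0.1,-1,0],"grip":-1},{"delta_rot":[0,0,0.07],"linear":[0.1,-1,0],"grip":-1},{"delta_rot":[0,0,0.07],"linear":[0.1,-1,0],"grip":-1},{"delta_rot":[0,0,0.07],"linear":[0.1,-1,0],"grip":-1},{"delta_rot":[0,0,0.07],"linear":[0.1,-1,0],"grip":-1},{"delta_rot":[0,0,0.07],"linear":[0.1,-1,0],"grip":-1}]'
python3 - <<'E'
from h import *
rel([.549,-.228,.20],YAW)
find("wrist","bottle_a","cap_a_top","pocket0")
find("top","bottle_a","cap_a_top","pocket0","tape_measure")
find("side","bottle_a","pocket0")
E
```

```text
clock: 11.93
eef_pos: [0.5148, -0.0672, 0.2747]
ee_rot: [-1.234, 1.137, -1.138]
force: [1.3, 0.6, 0.3]
grip_width: 0.0004
t 11.93 tcp [ 0.5148 -0.0672  0.2747] w 0.0004 F [1.3 0.6 0.3]
finger axis [ 0.012  0.012 -1.   ] jaw axis [0.996 0.092 0.013] q [-0.25  0.01  1.27  0.02  1.85 -0.34]
units [ 1.71 -8.04 -3.73]
turn units [-0.008  0.008 -0.021] rows at 7.16deg: 0.3
wrist bottle_a [(0.66, [0.53, -0.349, -0.006])]
wrist cap_a_top []
wrist pocket0 [(0.93, [0.503, 0.088, 0.041]), (0.75, [0.515, -0.058, 0.039]), (0.64, [0.508, 0.013, 0.041])]
top bottle_a [(0.96, [0.421, -0.35, -0.003]), (0.81, [0.548, -0.227, -0.001]), (0.72, [0.531, -0.345, 0.001])]
top cap_a_top [(0.53, [0.548, -0.226, 0.146])]
top pocket0 [(0.82, [0.502, 0.085, 0.043]), (0.73, [0.512, 0.012, 0.038]), (0.7, [0.501, 0.144, -0.003]), (0.65, [0.512, -0.058, 0.04])]
top tape_measure [(0.85, [0.497, -0.469, -0.0])]
side bottle_a [(0.69, [0.546, -0.231, -0.002])]
side pocket0 [(0.83, [0.515, -0.059, 0.035]), (0.6, [0.505, 0.079, 0.043]), (0.59, [0.509, 0.012, 0.041])]
```

```bash
python3 -m creep '[{"delta_rot":[-0.008,0.008,-0.021],"linear":[0.2,-1,0],"grip":-1},{"delta_rot":[0,0,0],"linear":[0.2,-1,0],"grip":-1},{"delta_rot":[0,0,0],"linear":[0.2,-1,0],"grip":-1},{"delta_rot":[0,0,0],"linear":[0.2,-1,-0.5],"grip":-1},{"delta_rot":[0,0,0],"linear":[0.2,-1,-1],"grip":-1},{"delta_rot":[0,0,0],"linear":[0.2,-1,-1],"grip":-1},{"delta_rot":[0,0,0],"linear":[0.2,-1,-1],"grip":-1},{"delta_rot":[0,0,0],"linear":[0.2,-1,-1],"grip":-1},{"delta_rot":[0,0,0],"linear":[0,0,-0.5],"grip":-1},{"delta_rot":[0,0,0],"linear":[0,0,0],"grip":-1}]'
python3 - <<'E'
from h import *
rel([.548,-.228,.16],YAW)
im,w=cloud("top")
hsv=cv2.cvtColor(im,cv2.COLOR_BGR2HSV)
m=((hsv[...,0]<6)|(hsv[...,0]>174))&(hsv[...,1]>170)&(hsv[...,2]>120)&(w[...,2]>.1)&(w[...,2]<.16)&(w[...,0]>.3)
n,l,st,_=cv2.connectedComponentsWithStats(m.astype(np.uint8))
for i in range(1,n):
    if st[i,4]>8:
        p=w[l==i]; t=p[p[:,2]>np.percentile(p[:,2],60)]; print(st[i,4],"top pts",np.round(np.median(t,0),3),"zmax",p[:,2].max().round(3))
im,w=cloud("wrist"); cv2.imwrite("pics/w4.png",im)
E
```

```text
clock: 13.37
eef_pos: [0.5494, -0.2387, 0.1709]
ee_rot: [-1.238, 1.171, -1.181]
force: [-0.1, -0.4, 0.4]
grip_width: 0.0009
t 13.37 tcp [ 0.5494 -0.2387  0.1709] w 0.0009 F [-0.1 -0.4  0.4]
finger axis [-0.001 -0.009 -1.   ] jaw axis [ 0.999  0.047 -0.001] q [-0.5   0.2   1.27 -0.01  1.67 -0.55]
units [-0.07  0.54 -0.55]
turn units [ 0.006 -0.     0.008] rows at 7.16deg: 0.1
52 top pts [ 0.523 -0.346  0.141] zmax 0.148
70 top pts [ 0.424 -0.35   0.141] zmax 0.147
```

```bash
python3 -m creep '[{"delta_rot":[0.006,0,0.008],"linear":[-0.05,0.5,0],"grip":-1},{"delta_rot":[0,0,0],"linear":[0,0,-0.8],"grip":-1},{"delta_rot":[0,0,0],"linear":[0,0,-0.7],"grip":-1},{"delta_rot":[0,0,0],"linear":[0,0,-0.3],"grip":-1},{"delta_rot":[0,0,0],"linear":[0,0,0],"grip":-1}]'
python3 -c "
from h import *
rel([.548,-.228,.135],YAW)"
```

```text
clock: 13.88
eef_pos: [0.5535, -0.2234, 0.1469]
ee_rot: [-1.233, 1.143, -1.171]
force: [-0.4, 0.3, -0.4]
grip_width: 0.0004
t 13.88 tcp [ 0.5535 -0.2234  0.1469] w 0.0004 F [-0.4  0.3 -0.4]
finger axis [ 0.018 -0.005 -1.   ] jaw axis [0.997 0.069 0.017] q [-0.48  0.19  1.33  0.    1.61 -0.55]
units [-0.27 -0.23 -0.6 ]
turn units [ 0.004  0.011 -0.006] rows at 7.16deg: 0.1
```

Run:
```python
from h import *
im,w=cloud("side"); cv2.imwrite("pics/s4.png",cv2.resize(im[120:270,280:480],(800,600)))
```

View pics/s4.png

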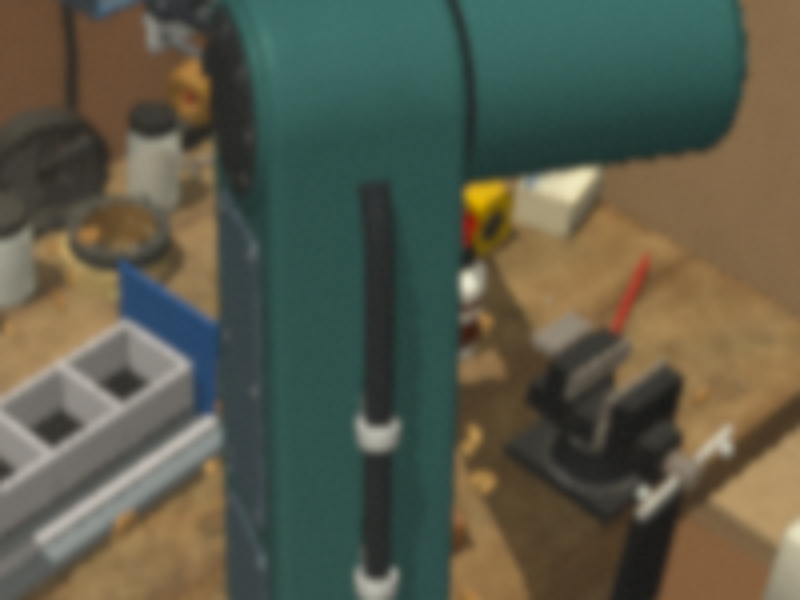

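```bash
python3 -m creep '[{"delta_rot":[0.004,0.011,-0.006],"linear":[-0.25,-0.23,-0.3],"grip":-1},{"delta_rot":[0,0,0],"linear":[0,0,-0.3],"grip":-1},{"delta_rot":[0,0,0],"linear":[0,0,0],"grip":-1}]'
python3 -m creep '[{"delta_rot":[0,0,0],"linear":[0,0,-0.25],"grip":-1},{"delta_rot":[0,0,0],"linear":[0,0,0],"grip":-1}]'
python3 -c "
from h import *
rel([.548,-.228,.124],YAW); find('top','bottle_a');find('wrist','bottle_a')"
```

```text
clock: 14.18
eef_pos: [0.5502, -0.2279, 0.1393]
ee_rot: [-1.235, 1.159, -1.169]
force: [0.1, -0.9, -0.9]
grip_width: 0.0008
clock: 14.35
eef_pos: [0.5504, -0.2283, 0.1343]
ee_rot: [-1.234, 1.159, -1.17]
force: [-0.9, -0.3, -0.9]
grip_width: 0.0004
t 14.35 tcp [ 0.5504 -0.2283  0.1343] w 0.0004 F [-0.9 -0.3 -0.9]
finger axis [ 0.006 -0.002 -1.   ] jaw axis [0.998 0.06  0.006] q [-0.49  0.2   1.34  0.    1.6  -0.55]
units [-0.12  0.02 -0.52]
turn units [ 0.002  0.004 -0.   ] rows at 7.16deg: 0.0
top bottle_a [(0.9, [0.421, -0.352, 0.002]), (0.85, [0.532, -0.345, -0.0])]
wrist bottle_a [(0.96, [0.421, -0.348, -0.002]), (0.92, [0.547, -0.227, -0.007])]
```

```bash
python3 -m creep '[{"delta_rot":[0,0,0],"linear":[-0.1,0,-0.3],"grip":-1},{"delta_rot":[0,0,0],"linear":[0,0,-0.2],"grip":-1}]'
python3 -m creep '[{"delta_rot":[0,0,0],"linear":[0,0,-0.25],"grip":-1}]'
python3 -m creep '[{"delta_rot":[0,0,0],"linear":[0,0,-0.25],"grip":-1}]'
python3 -m creep '[{"delta_rot":[0,0,0],"linear":[0,0,-0.25],"grip":-1}]'
```

```text
clock: 14.72
eef_pos: [0.5497, -0.229, 0.1266]
ee_rot: [-1.233, 1.155, -1.173]
force: [-2.6, 0.4, 7.3]
grip_width: 0.0
clock: 14.8
eef_pos: [0.5503, -0.2294, 0.1231]
ee_rot: [-1.232, 1.152, -1.176]
force: [-0.4, 0.7, 4.8]
grip_width: 0.0002
clock: 14.88
eef_pos: [0.5504, -0.2295, 0.1183]
ee_rot: [-1.232, 1.151, -1.176]
force: [0.5, -0.4, -0.1]
grip_width: 0.0004
clock: 14.97
eef_pos: [0.5519, -0.2304, 0.1167]
ee_rot: [-1.23, 1.146, -1.181]
force: [-2.9, 1.6, 25.2]
grip_width: 0.0005
```

```bash
python3 -m creep '[{"delta_rot":[0,0,0],"linear":[0,0,1],"grip":-1},{"delta_rot":[0,0,0],"linear":[0,0,0.5],"grip":-1},{"delta_rot":[0,0.01,0],"linear":[-0.15,-1,0],"grip":-1},{"delta_rot":[0,0,0],"linear":[-0.15,-1,0],"grip":-1},{"delta_rot":[0,0,0],"linear":[-0.15,-1,0],"grip":-1},{"delta_rot":[0,0,0],"linear":[-0.15,-1,0],"grip":-1},{"delta_rot":[0,0,0],"linear":[-0.15,-1,0],"grip":-1},{"delta_rot":[0,0,0],"linear":[-0.15,-0.8,0],"grip":-1},{"delta_rot":[0,0,0],"linear":[0,0,0],"grip":-1},{"delta_rot":[0,0,0],"linear":[0,0,0],"grip":-1}]'
python3 -c "
from h import *
find('top','bottle_a','cap_a_top');find('wrist','bottle_a','cap_a_top')
rel([.531,-.346,.12],YAW)"
```

```text
clock: 15.8
eef_pos: [0.5326, -0.3491, 0.1439]
ee_rot: [-1.242, 1.158, -1.167]
force: [0.5, -0.3, -0.4]
grip_width: 0.0003
top bottle_a [(0.58, [0.549, -0.228, -0.0])]
top cap_a_top [(0.44, [0.549, -0.23, 0.132])]
wrist bottle_a [(0.95, [0.547, -0.23, -0.008]), (0.73, [0.422, -0.346, -0.003]), (0.69, [0.495, -0.468, 0.004]), (0.67, [0.531, -0.348, -0.006])]
wrist cap_a_top [(0.63, [0.553, -0.233, 0.136])]
t 16.1 tcp [ 0.5333 -0.348   0.145 ] w 0.0004 F [ 0.  -0.5  0.5]
finger axis [ 0.002 -0.008 -1.   ] jaw axis [0.998 0.066 0.002] q [-0.66  0.28  1.21 -0.    1.64 -0.73]
units [-0.11  0.1  -1.25]
turn units [ 0.005  0.002 -0.004] rows at 7.16deg: 0.0
```

```bash
python3 -m creep '[{"delta_rot":[0.005,0.002,0],"linear":[-0.1,0.05,-0.6],"grip":-1},{"delta_rot":[0,0,0],"linear":[0,0,-0.5],"grip":-1},{"delta_rot":[0,0,0],"linear":[0,0,-0.2],"grip":-1}]'
python3 -m creep '[{"delta_rot":[0,0,0],"linear":[0,0,-0.25],"grip":-1},{"delta_rot":[0,0,0],"linear":[0,0,-0.25],"grip":-1}]'
python3 -m creep '[{"delta_rot":[0,0,0],"linear":[0,0,-0.25],"grip":-1}]'
python3 -m creep '[{"delta_rot":[0,0,0],"linear":[0,0,-0.25],"grip":-1}]'
```

```text
clock: 16.35
eef_pos: [0.5326, -0.3457, 0.1191]
ee_rot: [-1.24, 1.156, -1.161]
force: [0.9, -0.5, -0.0]
grip_width: 0.0004
clock: 16.52
eef_pos: [0.5327, -0.3454, 0.1083]
ee_rot: [-1.24, 1.156, -1.161]
force: [1.2, 0.6, 0.5]
grip_width: 0.0009
clock: 16.6
eef_pos: [0.5334, -0.3456, 0.1046]
ee_rot: [-1.24, 1.153, -1.163]
force: [-1.9, 2.3, 21.6]
grip_width: 0.0005
clock: 16.68
eef_pos: [0.5353, -0.3468, 0.1048]
ee_rot: [-1.239, 1.147, -1.169]
force: [-2.6, 3.0, 26.6]
grip_width: 0.0003
```

```bash
python3 -m creep '[{"delta_rot":[0,0,0],"linear":[0,0,1],"grip":-1},{"delta_rot":[0,0,0],"linear":[0,0,0.8],"grip":-1},{"delta_rot":[0,0.01,0],"linear":[-1,0,0],"grip":-1},{"delta_rot":[0,0,0],"linear":[-1,0,0],"grip":-1},{"delta_rot":[0,0,0],"linear":[-1,0,0],"grip":-1},{"delta_rot":[0,0,0],"linear":[-1,-0.1,0],"grip":-1},{"delta_rot":[0,0,0],"linear":[-1,-0.1,0],"grip":-1},{"delta_rot":[0,0,0],"linear":[-0.5,0,0],"grip":-1},{"delta_rot":[0,0,0],"linear":[0,0,0],"grip":-1},{"delta_rot":[0,0,0],"linear":[0,0,0],"grip":-1}]'
python3 -c "
from h import *
find('top','bottle_a');find('wrist','bottle_a')
rel([.422,-.350,.12],YAW)"
```

```text
clock: 17.52
eef_pos: [0.4223, -0.3497, 0.1401]
ee_rot: [-1.249, 1.155, -1.161]
force: [0.4, -0.2, -0.2]
grip_width: 0.0006
top bottle_a [(0.64, [0.55, -0.227, -0.001])]
wrist bottle_a [(0.98, [0.532, -0.348, -0.006]), (0.71, [0.42, -0.346, -0.002]), (0.63, [0.546, -0.228, -0.008])]
t 17.72 tcp [ 0.4231 -0.3497  0.1401] w 0.0006 F [ 0.7 -0.4  0.2]
finger axis [-0.003 -0.007 -1.   ] jaw axis [ 0.997  0.072 -0.003] q [-0.79  0.09  1.45 -0.01  1.6  -0.86]
units [-0.06 -0.02 -1.01]
turn units [ 0.004 -0.002 -0.008] rows at 7.16deg: 0.1
```

```bash
python3 -m creep '[{"delta_rot":[0.004,-0.002,-0.008],"linear":[-0.05,0.05,-0.6],"grip":-1},{"delta_rot":[0,0,0],"linear":[0,0,-0.5],"grip":-1},{"delta_rot":[0,0,0],"linear":[0,0,-0.2],"grip":-1}]'
python3 -m creep '[{"delta_rot":[0,0,0],"linear":[0,0,-0.25],"grip":-1},{"delta_rot":[0,0,0],"linear":[0,0,-0.25],"grip":-1}]'
python3 -m creep '[{"delta_rot":[0,0,0],"linear":[0,0,-0.2],"grip":-1}]'
python3 -m creep '[{"delta_rot":[0,0,0],"linear":[0,0,-0.25],"grip":-1}]'
```

```text
clock: 17.97
eef_pos: [0.4246, -0.3491, 0.1134]
ee_rot: [-1.237, 1.161, -1.168]
force: [-1.3, 0.5, 7.1]
grip_width: 0.0002
clock: 18.13
eef_pos: [0.4257, -0.3497, 0.1046]
ee_rot: [-1.237, 1.158, -1.17]
force: [-2.8, 3.5, 26.0]
grip_width: 0.0002
clock: 18.22
eef_pos: [0.4273, -0.351, 0.1049]
ee_rot: [-1.237, 1.152, -1.175]
force: [-3.6, 3.5, 25.4]
grip_width: 0.0008
clock: 18.3
eef_pos: [0.4292, -0.3526, 0.1053]
ee_rot: [-1.237, 1.145, -1.182]
force: [-2.3, 2.5, 22.2]
grip_width: 0.0005
```

```bash
python3 -m creep '[{"delta_rot":[0,0,0],"linear":[0,0,1],"grip":-1},{"delta_rot":[0,0,0],"linear":[0,0,0.8],"grip":1},{"delta_rot":[0,0,0],"linear":[-0.35,0.1,0.5],"grip":1},{"delta_rot":[0,0,0],"linear":[0,0,0],"grip":1},{"delta_rot":[0,0,0],"linear":[0,0,0],"grip":1}]'
python3 - <<'E'
from h import *
rel([.422,-.350,.027],YAW)
im,w=cloud("wrist"); cv2.imwrite("pics/w5.png",im)
m=(w[...,2]>.02)&(w[...,2]<.2)&(w[...,0]>.28)&(w[...,0]<.395)&(abs(w[...,1]+.35)<.08)
p=w[m]; print(len(p)); 
if len(p): print(np.round(np.percentile(p,[1,50,99],0),3))
find("wrist","bottle_a","cap_a_top")
E
```

```text
clock: 18.72
eef_pos: [0.422, -0.3499, 0.1522]
ee_rot: [-1.237, 1.144, -1.181]
force: [-0.3, 0.0, -0.4]
grip_width: 0.0236
t 18.72 tcp [ 0.422  -0.3499  0.1522] w 0.0236 F [-0.3  0.  -0.4]
finger axis [ 0.016 -0.014 -1.   ] jaw axis [0.998 0.062 0.016] q [-0.8   0.07  1.45  0.    1.6  -0.86]
units [ 0.   -0.01 -6.26]
turn units [ 0.009  0.01  -0.002] rows at 7.16deg: 0.0
4470
[[ 0.28  -0.343  0.052]
 [ 0.293 -0.318  0.117]
 [ 0.302 -0.296  0.119]]
wrist bottle_a [(0.97, [0.423, -0.346, -0.004]), (0.95, [0.546, -0.23, -0.003]), (0.62, [0.532, -0.349, -0.007])]
wrist cap_a_top [(0.95, [0.553, -0.23, 0.134])]
```

View pics/w5.png

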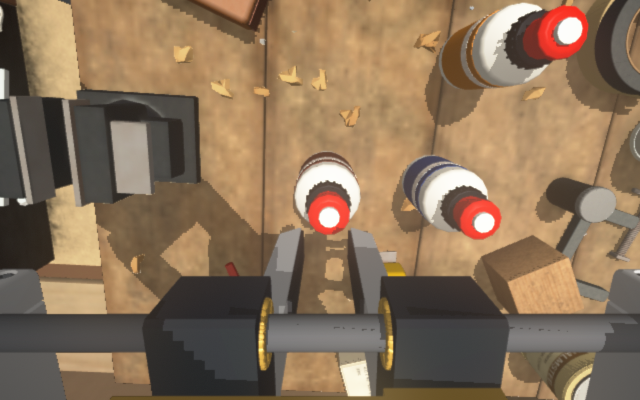

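```bash
python3 -m creep '[{"delta_rot":[0.009,0.01,0],"linear":[0,0.05,0],"grip":1},{"delta_rot":[0,0,0],"linear":[0,0,0],"grip":1},{"delta_rot":[0,0,0],"linear":[0,0,0],"grip":1},{"delta_rot":[0,0,0],"linear":[0,0,0],"grip":1},{"delta_rot":[0,0,0],"linear":[0,0,0],"grip":1},{"delta_rot":[0,0,0],"linear":[0,0,0],"grip":1}]'
python3 -c "
from h import *
rel([.4225,-.348,.027],YAW)"
```

```text
clock: 19.42
eef_pos: [0.4209, -0.3474, 0.1472]
ee_rot: [-1.237, 1.172, -1.154]
force: [0.2, -0.2, -0.2]
grip_width: 0.0795
t 19.42 tcp [ 0.4209 -0.3474  0.1472] w 0.0795 F [ 0.2 -0.2 -0.2]
finger axis [-0.007  0.008 -1.   ] jaw axis [ 0.998  0.063 -0.007] q [-0.79  0.1   1.43  0.    1.63 -0.86]
units [ 0.08 -0.03 -6.01]
turn units [-0.005 -0.005 -0.002] rows at 7.16deg: 0.0
```

```bash
python3 -m creep '[{"delta_rot":[-0.005,-0.005,0],"linear":[0.08,0,-0.5],"grip":1},{"delta_rot":[0,0,0],"linear":[0,0,-1],"grip":1},{"delta_rot":[0,0,0],"linear":[0,0,-1],"grip":1},{"delta_rot":[0,0,0],"linear":[0,0,-1],"grip":1},{"delta_rot":[0,0,0],"linear":[0,0,-1],"grip":1},{"delta_rot":[0,0,0],"linear":[0,0,-0.8],"grip":1},{"delta_rot":[0,0,0],"linear":[0,0,-0.4],"grip":1},{"delta_rot":[0,0,0],"linear":[0,0,0],"grip":1}]'
python3 -c "
from h import *
rel([.4225,-.348,.027],YAW)"
```

```text
clock: 20.08
eef_pos: [0.4236, -0.3484, 0.0319]
ee_rot: [-1.238, 1.155, -1.171]
force: [0.4, 0.6, 0.5]
grip_width: 0.0941
t 20.08 tcp [ 0.4236 -0.3484  0.0319] w 0.0941 F [0.4 0.6 0.5]
finger axis [ 0.007 -0.006 -1.   ] jaw axis [0.998 0.063 0.006] q [-0.79  0.15  1.6   0.    1.38 -0.85]
units [-0.05  0.02 -0.24]
turn units [ 0.004  0.004 -0.002] rows at 7.16deg: 0.0
```

```bash
python3 -m creep '[{"delta_rot":[0.004,0.004,0],"linear":[-0.05,0,-0.25],"grip":1},{"delta_rot":[0,0,0],"linear":[0,0,0],"grip":-1},{"delta_rot":[0,0,0],"linear":[0,0,0],"grip":-1},{"delta_rot":[0,0,0],"linear":[0,0,0],"grip":-1},{"delta_rot":[0,0,0],"linear":[0,0,0],"grip":-1},{"delta_rot":[0,0,0],"linear":[0,0,0],"grip":-1},{"delta_rot":[0,0,0],"linear":[0,0,0],"grip":-1},{"delta_rot":[0,0,0],"linear":[0,0,0],"grip":-1}]'
python3 -c "
from h import *
rel([.4225,-.348,.18],YAW)"
```

```text
clock: 20.75
eef_pos: [0.4251, -0.3513, 0.0321]
ee_rot: [-1.238, 1.156, -1.17]
force: [-1.2, 0.7, -3.0]
grip_width: 0.053
t 20.75 tcp [ 0.4251 -0.3513  0.0321] w 0.053 F [-1.2  0.7 -3. ]
finger axis [ 0.006 -0.006 -1.   ] jaw axis [0.998 0.063 0.006] q [-0.79  0.16  1.59  0.    1.38 -0.86]
units [-0.13  0.16  7.4 ]
turn units [ 0.004  0.004 -0.002] rows at 7.16deg: 0.0
```

```bash
python3 -m creep '[{"delta_rot":[0,0,0],"linear":[0,0,0.3],"grip":-1},{"delta_rot":[0,0,0],"linear":[0,0,0.6],"grip":-1},{"delta_rot":[0,0,0],"linear":[0,0,0.8],"grip":-1},{"delta_rot":[0,0,0],"linear":[0,0,1],"grip":-1},{"delta_rot":[0,0,0],"linear":[0,0,1],"grip":-1},{"delta_rot":[0,0,0],"linear":[0,0,1],"grip":-1},{"delta_rot":[0,0,0],"linear":[0,0,1],"grip":-1},{"delta_rot":[0,0,0],"linear":[0,0,1],"grip":-1},{"delta_rot":[0,0,0],"linear":[0,0.3,1],"grip":-1},{"delta_rot":[0,0,0],"linear":[0,0.6,0.5],"grip":-1},{"delta_rot":[0,0,0],"linear":[0.1,0.8,0],"grip":-1},{"delta_rot":[0,0,0],"linear":[0.2,0.9,0],"grip":-1},{"delta_rot":[0,0,0],"linear":[0.2,0.9,0],"grip":-1},{"delta_rot":[0,0,0],"linear":[0.2,0.9,0],"grip":-1},{"delta_rot":[0,0,0],"linear":[0.2,0.9,0],"grip":-1},{"delta_rot":[0,0,0],"linear":[0.2,0.9,0],"grip":-1},{"delta_rot":[0,0,0],"linear":[0.2,0.9,0],"grip":-1},{"delta_rot":[0,0,0],"linear":[0.2,0.9,0],"grip":-1},{"delta_rot":[0,0,0],"linear":[0.2,0.9,0],"grip":-1},{"delta_rot":[0,0,0],"linear":[0.2,0.9,0],"grip":-1}]'
python3 -c "
from h import *
rel([.504,.084,.19],YAW)"
```

```text
clock: 22.42
eef_pos: [0.4538, -0.1363, 0.2042]
ee_rot: [-1.235, 1.175, -1.158]
force: [-0.0, 0.4, -3.3]
grip_width: 0.0532
t 22.42 tcp [ 0.4538 -0.1363  0.2042] w 0.0532 F [-0.   0.4 -3.3]
finger axis [-0.007  0.008 -1.   ] jaw axis [ 0.998  0.058 -0.006] q [-0.41 -0.08  1.49  0.    1.74 -0.47]
units [ 2.51 11.01 -0.71]
turn units [-0.005 -0.004  0.001] rows at 7.16deg: 0.0
```

```bash
python3 -m creep '[{"delta_rot":[0,0,0],"linear":[0.25,1,0],"grip":-1},{"delta_rot":[0,0,0],"linear":[0.25,1,0],"grip":-1},{"delta_rot":[0,0,0],"linear":[0.25,1,0],"grip":-1},{"delta_rot":[0,0,0],"linear":[0.25,1,0],"grip":-1},{"delta_rot":[0,0,0],"linear":[0.25,1,0],"grip":-1},{"delta_rot":[0,0,0],"linear":[0.25,1,0],"grip":-1},{"delta_rot":[0,0,0],"linear":[0.25,1,0],"grip":-1},{"delta_rot":[0,0,0],"linear":[0.25,1,0],"grip":-1},{"delta_rot":[0,0,0],"linear":[0.25,1,0],"grip":-1},{"delta_rot":[0,0,0],"linear":[0.2,0.8,0],"grip":-1},{"delta_rot":[0,0,0],"linear":[0,0.5,0],"grip":-1},{"delta_rot":[0,0,0],"linear":[0,0,0],"grip":-1},{"delta_rot":[0,0,0],"linear":[0,0,0],"grip":-1},{"delta_rot":[0,0,0],"linear":[0,0,0],"grip":-1}]'
python3 - <<'E'
from h import *
rel([.504,.084,.19],YAW)
find("wrist","bottle_a","pocket0"); find("side","bottle_a","pocket0")
E
```

```text
clock: 23.58
eef_pos: [0.4923, 0.0916, 0.2017]
ee_rot: [-1.246, 1.179, -1.14]
force: [-0.0, 0.5, -3.6]
grip_width: 0.0528
t 23.58 tcp [0.4923 0.0916 0.2017] w 0.0528 F [-0.   0.5 -3.6]
finger axis [-0.02   0.012 -1.   ] jaw axis [ 0.997  0.069 -0.02 ] q [ 0.06 -0.01  1.43  0.01  1.74 -0.01]
units [ 0.59 -0.38 -0.58]
turn units [-0.008 -0.013 -0.006] rows at 7.16deg: 0.1
wrist bottle_a [(0.83, [0.487, 0.098, 0.166])]
wrist pocket0 [(0.71, [0.503, 0.084, 0.043])]
side bottle_a [(0.98, [0.493, 0.094, 0.175]), (0.67, [0.529, -0.352, -0.004]), (0.58, [0.545, -0.229, -0.003])]
side pocket0 [(0.8, [0.517, -0.059, 0.037]), (0.77, [0.506, 0.08, 0.043]), (0.59, [0.508, 0.016, 0.04])]
```

```bash
python3 -m creep '[{"delta_rot":[-0.008,-0.013,-0.006],"linear":[0.6,-0.38,0],"grip":-1},{"delta_rot":[0,0,0],"linear":[0,0,-0.5],"grip":-1},{"delta_rot":[0,0,0],"linear":[0,0,-1],"grip":-1},{"delta_rot":[0,0,0],"linear":[0,0,-1],"grip":-1},{"delta_rot":[0,0,0],"linear":[0,0,0],"grip":-1}]'
python3 - <<'E'
from h import *
rel([.504,.084,.072],YAW)
E
```

```text
clock: 24.3
eef_pos: [0.5077, 0.0809, 0.1503]
ee_rot: [-1.231, 1.163, -1.175]
force: [-0.7, -0.1, -5.0]
grip_width: 0.0532
t 24.3 tcp [0.5077 0.0809 0.1503] w 0.0532 F [-0.7 -0.1 -5. ]
finger axis [ 0.008 -0.002 -1.   ] jaw axis [0.999 0.054 0.007] q [ 0.05  0.01  1.51 -0.    1.61 -0.  ]
units [-0.18  0.16 -3.91]
turn units [0.001 0.005 0.004] rows at 7.16deg: 0.0
```

```bash
python3 -m creep '[{"delta_rot":[0.001,0.005,0.004],"linear":[-0.18,0.16,-0.3],"grip":-1},{"delta_rot":[0,0,0],"linear":[0,0,-0.8],"grip":-1},{"delta_rot":[0,0,0],"linear":[0,0,0],"grip":-1},{"delta_rot":[0,0,0],"linear":[0,0,0],"grip":-1}]'
python3 - <<'E'
from h import *
rel([.504,.084,.072],YAW)
find("side","bottle_a");find("wrist","bottle_a")
E
```

```text
clock: 24.63
eef_pos: [0.5037, 0.0841, 0.1275]
ee_rot: [-1.239, 1.166, -1.164]
force: [-0.0, -0.1, -3.4]
grip_width: 0.0534
t 24.63 tcp [0.5037 0.0841 0.1275] w 0.0534 F [-0.  -0.1 -3.4]
finger axis [-0.002 -0.    -1.   ] jaw axis [ 0.998  0.06  -0.002] q [ 0.05  0.02  1.55 -0.    1.57 -0.01]
units [ 0.02 -0.01 -2.78]
turn units [ 0.    -0.001 -0.   ] rows at 7.16deg: 0.0
side bottle_a [(0.89, [0.504, 0.086, 0.095]), (0.82, [0.546, -0.233, -0.001]), (0.61, [0.532, -0.351, -0.002])]
wrist bottle_a []
```

Aligned to within 2 mm; insert.

```bash
python3 -m creep '[{"delta_rot":[0,0,0],"linear":[0,-0.05,-0.6],"grip":-1},{"delta_rot":[0,0,0],"linear":[0,0,-0.8],"grip":-1},{"delta_rot":[0,0,0],"linear":[0,0,-0.8],"grip":-1},{"delta_rot":[0,0,0],"linear":[0,0,-0.3],"grip":-1},{"delta_rot":[0,0,0],"linear":[0,0,0],"grip":-1}]'
python3 -m creep '[{"delta_rot":[0,0,0],"linear":[0,0,-0.2],"grip":-1},{"delta_rot":[0,0,0],"linear":[0,0,0],"grip":-1}]'
```

```text
clock: 25.25
eef_pos: [0.5069, 0.083, 0.079]
ee_rot: [-1.231, 1.158, -1.169]
force: [-1.0, 0.9, -3.7]
grip_width: 0.053
clock: 25.42
eef_pos: [0.5068, 0.0829, 0.0748]
ee_rot: [-1.231, 1.158, -1.169]
force: [-0.1, 0.2, -4.2]
grip_width: 0.0527
```

```bash
python3 -m creep '[{"delta_rot":[0,0,0],"linear":[-0.1,0,-0.15],"grip":-1},{"delta_rot":[0,0,0],"linear":[0,0,-0.05],"grip":-1}]'
python3 -m creep '[{"delta_rot":[0,0,0],"linear":[0,0,0],"grip":1},{"delta_rot":[0,0,0],"linear":[0,0,0],"grip":1},{"delta_rot":[0,0,0],"linear":[0,0,0],"grip":1},{"delta_rot":[0,0,0],"linear":[0,0,0],"grip":1},{"delta_rot":[0,0,0],"linear":[0,0,0],"grip":1},{"delta_rot":[0,0,0],"linear":[0,0,0],"grip":1}]'
```

```text
clock: 25.58
eef_pos: [0.506, 0.0831, 0.0722]
ee_rot: [-1.229, 1.156, -1.17]
force: [-0.9, -0.5, -2.9]
grip_width: 0.0528
clock: 26.08
eef_pos: [0.5103, 0.0833, 0.0781]
ee_rot: [-1.22, 1.148, -1.175]
force: [0.5, 0.3, 0.3]
grip_width: 0.09
```

```bash
python3 -m creep '[{"delta_rot":[0,0.015,0.005],"linear":[-0.2,0,0.7],"grip":1},{"delta_rot":[0,0,0],"linear":[0,0,1],"grip":1},{"delta_rot":[0,0,0],"linear":[0,0,1],"grip":1},{"delta_rot":[0,0,0],"linear":[0,0,1],"grip":1},{"delta_rot":[0,0,0],"linear":[0,0,1],"grip":1},{"delta_rot":[0,0,0],"linear":[0,0,1],"grip":1},{"delta_rot":[0,0,0],"linear":[0,-0.5,0.6],"grip":1},{"delta_rot":[0,0,0],"linear":[0.1,-1,0],"grip":1},{"delta_rot":[0,0,0],"linear":[0.1,-1,0],"grip":1},{"delta_rot":[0,0,0],"linear":[0.1,-1,0],"grip":1},{"delta_rot":[0,0,0],"linear":[0.15,-1,0],"grip":1},{"delta_rot":[0,0,0],"linear":[0.15,-1,0],"grip":1},{"delta_rot":[0,0,0],"linear":[0.15,-1,0],"grip":1},{"delta_rot":[0,0,0],"linear":[0.15,-1,0],"grip":1},{"delta_rot":[0,0,0],"linear":[0.15,-1,0],"grip":1},{"delta_rot":[0,0,0],"linear":[0.15,-1,0],"grip":1},{"delta_rot":[0,0,0],"linear":[0.15,-1,0],"grip":1},{"delta_rot":[0,0,0],"linear":[0.15,-1,0],"grip":1},{"delta_rot":[0,0,0],"linear":[0.15,-1,0],"grip":1},{"delta_rot":[0,0,0],"linear":[0,0,0],"grip":1}]'
python3 - <<'E'
from h import *
rel([.548,-.229,.15],YAW)
find("wrist","bottle_a","cap_a_top");find("side","bottle_a");find("top","bottle_a")
E
```

```text
clock: 27.75
eef_pos: [0.5392, -0.1778, 0.2143]
ee_rot: [-1.239, 1.15, -1.158]
force: [-0.1, 0.4, 0.7]
grip_width: 0.0943
t 27.75 tcp [ 0.5392 -0.1778  0.2143] w 0.0943 F [-0.1  0.4  0.7]
finger axis [ 0.006 -0.001 -1.   ] jaw axis [0.997 0.074 0.006] q [-0.42  0.12  1.27  0.    1.74 -0.49]
units [ 0.44 -2.56 -3.21]
turn units [ 0.     0.004 -0.009] rows at 7.16deg: 0.1
wrist bottle_a [(0.86, [0.529, -0.35, -0.005]), (0.76, [0.547, -0.228, -0.005])]
wrist cap_a_top [(0.57, [0.551, -0.231, 0.134])]
side bottle_a [(0.86, [0.504, 0.087, 0.043]), (0.45, [0.549, -0.23, -0.001])]
top bottle_a [(0.89, [0.506, 0.082, 0.044]), (0.86, [0.53, -0.344, -0.003])]
```

```bash
python3 -m creep '[{"delta_rot":[0,0.004,-0.009],"linear":[0.25,-1,0],"grip":1},{"delta_rot":[0,0,0],"linear":[0.15,-1,0],"grip":1},{"delta_rot":[0,0,0],"linear":[0,-0.5,-0.5],"grip":1},{"delta_rot":[0,0,0],"linear":[0,0,-1],"grip":1},{"delta_rot":[0,0,0],"linear":[0,0,-0.6],"grip":1},{"delta_rot":[0,0,0],"linear":[0,0,0],"grip":1},{"delta_rot":[0,0,0],"linear":[0,0,0],"grip":1}]'
python3 - <<'E'
from h import *
rel([.548,-.229,.034],YAW)
find("wrist","bottle_a","cap_a_top")
E
```

```text
clock: 28.68
eef_pos: [0.5477, -0.2196, 0.1719]
ee_rot: [-1.239, 1.154, -1.157]
force: [0.0, -0.3, -0.9]
grip_width: 0.0939
t 28.68 tcp [ 0.5477 -0.2196  0.1719] w 0.0939 F [ 0.  -0.3 -0.9]
finger axis [ 0.003  0.001 -1.   ] jaw axis [0.997 0.072 0.004] q [-0.48  0.18  1.29  0.    1.67 -0.55]
units [ 0.02 -0.47 -6.9 ]
turn units [-0.001  0.002 -0.008] rows at 7.16deg: 0.1
wrist bottle_a [(0.82, [0.53, -0.346, -0.004]), (0.72, [0.546, -0.229, -0.001])]
wrist cap_a_top [(0.88, [0.55, -0.231, 0.136])]
```

```bash
python3 -m creep '[{"delta_rot":[0,0,-0.008],"linear":[0,-0.48,0],"grip":1},{"delta_rot":[0,0,0],"linear":[0,0,-0.5],"grip":1},{"delta_rot":[0,0,0],"linear":[0,0,-1],"grip":1},{"delta_rot":[0,0,0],"linear":[0,0,-1],"grip":1},{"delta_rot":[0,0,0],"linear":[0,0,-1],"grip":1},{"delta_rot":[0,0,0],"linear":[0,0,-1],"grip":1},{"delta_rot":[0,0,0],"linear":[0,0,-1],"grip":1},{"delta_rot":[0,0,0],"linear":[0,0,-0.8],"grip":1},{"delta_rot":[0,0,0],"linear":[0,0,-0.2],"grip":1},{"delta_rot":[0,0,0],"linear":[0,0,0],"grip":1}]'
python3 - <<'E'
from h import *
rel([.548,-.229,.034],YAW)
E
```

```text
clock: 29.67
eef_pos: [0.551, -0.2333, 0.0424]
ee_rot: [-1.227, 1.15, -1.182]
force: [0.6, 0.2, -0.0]
grip_width: 0.0942
t 29.67 tcp [ 0.551  -0.2333  0.0424] w 0.0942 F [ 0.6  0.2 -0. ]
finger axis [ 0.019 -0.007 -1.   ] jaw axis [0.998 0.057 0.019] q [-0.5   0.24  1.47  0.    1.41 -0.55]
units [-0.15  0.22 -0.42]
turn units [0.005 0.012 0.002] rows at 7.16deg: 0.0
```

```bash
python3 -m creep '[{"delta_rot":[0.005,0.012,0.002],"linear":[-0.15,0.22,-0.2],"grip":1},{"delta_rot":[0,0,0],"linear":[0,0,-0.2],"grip":1},{"delta_rot":[0,0,0],"linear":[0,0,0],"grip":1},{"delta_rot":[0,0,0],"linear":[0,0,0],"grip":-1},{"delta_rot":[0,0,0],"linear":[0,0,0],"grip":-1},{"delta_rot":[0,0,0],"linear":[0,0,0],"grip":-1},{"delta_rot":[0,0,0],"linear":[0,0,0],"grip":-1},{"delta_rot":[0,0,0],"linear":[0,0,0],"grip":-1},{"delta_rot":[0,0,0],"linear":[0,0,0],"grip":-1},{"delta_rot":[0,0,0],"linear":[0,0,0],"grip":-1}]'
python3 - <<'E'
from h import *
rel([.509,.012,.20],YAW)
E
```

```text
clock: 30.5
eef_pos: [0.5514, -0.2307, 0.0402]
ee_rot: [-1.234, 1.158, -1.172]
force: [-0.3, 0.3, -0.0]
grip_width: 0.0535
t 30.5 tcp [ 0.5514 -0.2307  0.0402] w 0.0535 F [-0.3  0.3 -0. ]
finger axis [ 0.008 -0.004 -1.   ] jaw axis [0.998 0.06  0.007] q [-0.49  0.25  1.47  0.    1.42 -0.55]
units [-2.12 12.13  7.99]
turn units [0.002 0.005 0.   ] rows at 7.16deg: 0.0
```

```bash
python3 -m creep '[{"delta_rot":[0,0,0],"linear":[0,0,0],"grip":-1},{"delta_rot":[0,0,0],"linear":[0,0,0.3],"grip":-1},{"delta_rot":[0,0,0],"linear":[0,0,0.6],"grip":-1},{"delta_rot":[0,0,0],"linear":[0,0,0.8],"grip":-1},{"delta_rot":[0,0,0],"linear":[0,0,1],"grip":-1},{"delta_rot":[0,0,0],"linear":[0,0,1],"grip":-1},{"delta_rot":[0,0,0],"linear":[0,0,1],"grip":-1},{"delta_rot":[0,0,0],"linear":[0,0,1],"grip":-1},{"delta_rot":[0,0,0],"linear":[0,0,1],"grip":-1},{"delta_rot":[0,0,0],"linear":[0,0,1],"grip":-1},{"delta_rot":[0,0,0],"linear":[0,0.3,0.7],"grip":-1},{"delta_rot":[0,0,0],"linear":[0,0.6,0.3],"grip":-1},{"delta_rot":[0,0,0],"linear":[-0.2,0.9,0],"grip":-1},{"delta_rot":[0,0,0],"linear":[-0.2,0.9,0],"grip":-1},{"delta_rot":[0,0,0],"linear":[-0.2,0.9,0],"grip":-1},{"delta_rot":[0,0,0],"linear":[-0.2,0.9,0],"grip":-1},{"delta_rot":[0,0,0],"linear":[-0.2,0.9,0],"grip":-1},{"delta_rot":[0,0,0],"linear":[-0.2,0.9,0],"grip":-1},{"delta_rot":[0,0,0],"linear":[-0.2,0.9,0],"grip":-1},{"delta_rot":[0,0,0],"linear":[-0.2,0.9,0],"grip":-1}]'
python3 - <<'E'
from h import *
rel([.509,.012,.20],YAW)
E
```

```text
clock: 32.17
eef_pos: [0.5101, -0.0566, 0.2236]
ee_rot: [-1.234, 1.172, -1.164]
force: [-0.4, -0.6, -2.1]
grip_width: 0.054
t 32.17 tcp [ 0.5101 -0.0566  0.2236] w 0.054 F [-0.4 -0.6 -2.1]
finger axis [-0.003  0.004 -1.   ] jaw axis [ 0.998  0.056 -0.002] q [-0.22  0.    1.38  0.    1.77 -0.28]
units [-0.06  3.43 -1.18]
turn units [-0.002 -0.002  0.003] rows at 7.16deg: 0.0
```

```bash
python3 -m creep '[{"delta_rot":[0,0,0],"linear":[0,0.9,0],"grip":-1},{"delta_rot":[0,0,0],"linear":[0,0.9,0],"grip":-1},{"delta_rot":[0,0,0],"linear":[0,0.9,-0.3],"grip":-1},{"delta_rot":[0,0,0],"linear":[0,0.4,-1],"grip":-1},{"delta_rot":[0,0,0],"linear":[0,0,-1],"grip":-1},{"delta_rot":[0,0,0],"linear":[0,0,-0.8],"grip":-1},{"delta_rot":[0,0,0],"linear":[0,0,0],"grip":-1},{"delta_rot":[0,0,0],"linear":[0,0,0],"grip":-1}]'
python3 - <<'E'
from h import *
rel([.509,.012,.14],YAW)
find("side","bottle_a","pocket0");find("top","bottle_a")
E
```

```text
clock: 32.83
eef_pos: [0.5039, 0.0195, 0.1605]
ee_rot: [-1.237, 1.167, -1.151]
force: [-1.0, -0.4, -2.8]
grip_width: 0.0537
t 32.83 tcp [0.5039 0.0195 0.1605] w 0.0537 F [-1.  -0.4 -2.8]
finger axis [-0.005  0.009 -1.   ] jaw axis [ 0.998  0.067 -0.004] q [-0.08 -0.01  1.51  0.01  1.64 -0.15]
units [ 0.25 -0.38 -1.02]
turn units [-0.006 -0.003 -0.004] rows at 7.16deg: 0.1
side bottle_a [(0.97, [0.507, 0.085, 0.042]), (0.78, [0.5, 0.022, 0.118])]
side pocket0 [(0.98, [0.515, -0.056, 0.04]), (0.68, [0.505, 0.083, 0.04]), (0.64, [0.509, 0.013, 0.037])]
top bottle_a [(0.96, [0.502, 0.083, 0.044]), (0.89, [0.531, -0.344, -0.002]), (0.5, [0.505, 0.021, 0.122])]
```

```bash
python3 -m creep '[{"delta_rot":[-0.006,-0.003,-0.004],"linear":[0.25,-0.38,0],"grip":-1},{"delta_rot":[0,0,0],"linear":[0,0,-0.5],"grip":-1},{"delta_rot":[0,0,0],"linear":[0,0,-0.3],"grip":-1},{"delta_rot":[0,0,0],"linear":[0,0,0],"grip":-1}]'
python3 - <<'E'
from h import *
rel([.509,.0125,.08],YAW)
E
```

```text
clock: 33.42
eef_pos: [0.513, 0.0091, 0.1478]
ee_rot: [-1.231, 1.158, -1.174]
force: [0.7, 0.4, -3.0]
grip_width: 0.0536
t 33.42 tcp [0.513  0.0091 0.1478] w 0.0536 F [ 0.7  0.4 -3. ]
finger axis [ 0.01  -0.003 -1.   ] jaw axis [0.998 0.057 0.01 ] q [-0.09  0.01  1.52 -0.    1.6  -0.15]
units [-0.2   0.17 -3.39]
turn units [0.002 0.007 0.002] rows at 7.16deg: 0.0
```

```bash
python3 -m creep '[{"delta_rot":[0.002,0.007,0.002],"linear":[-0.2,0.17,-0.3],"grip":-1},{"delta_rot":[0,0,0],"linear":[0,0,-0.2],"grip":-1},{"delta_rot":[0,0,0],"linear":[0,0,0],"grip":-1}]'
python3 - <<'E'
from h import *
rel([.509,.0125,.08],YAW)
E
```

```text
clock: 33.67
eef_pos: [0.508, 0.0127, 0.1358]
ee_rot: [-1.239, 1.168, -1.162]
force: [0.1, -0.2, -2.8]
grip_width: 0.0535
t 33.67 tcp [0.508  0.0127 0.1358] w 0.0535 F [ 0.1 -0.2 -2.8]
finger axis [-0.004  0.001 -1.   ] jaw axis [ 0.998  0.06  -0.004] q [-0.09  0.01  1.54  0.    1.59 -0.15]
units [ 0.05 -0.01 -2.79]
turn units [-0.001 -0.002  0.   ] rows at 7.16deg: 0.0
```

```bash
python3 -m creep '[{"delta_rot":[0,0,0],"linear":[0,-0.05,-0.6],"grip":-1},{"delta_rot":[0,0,0],"linear":[0,0,-0.8],"grip":-1},{"delta_rot":[0,0,0],"linear":[-0.05,0,-0.8],"grip":-1},{"delta_rot":[0,0,0],"linear":[-0.05,0,-0.3],"grip":-1},{"delta_rot":[0,0,0],"linear":[0,0,0],"grip":-1}]'
python3 -m creep '[{"delta_rot":[0,0,0],"linear":[0,0,-0.2],"grip":-1},{"delta_rot":[0,0,0],"linear":[0,0,0],"grip":-1}]'
python3 -m creep '[{"delta_rot":[0,0,0],"linear":[0,0,-0.15],"grip":-1},{"delta_rot":[0,0,0],"linear":[0,0,0],"grip":-1}]'
```

```text
clock: 34.08
eef_pos: [0.5056, 0.0118, 0.0817]
ee_rot: [-1.239, 1.167, -1.162]
force: [-0.2, -0.1, -1.4]
grip_width: 0.0535
clock: 34.25
eef_pos: [0.5061, 0.0118, 0.0812]
ee_rot: [-1.238, 1.165, -1.163]
force: [-0.1, -0.2, -2.9]
grip_width: 0.0536
clock: 34.42
eef_pos: [0.508, 0.0117, 0.0806]
ee_rot: [-1.234, 1.161, -1.166]
force: [0.2, -0.7, -2.3]
grip_width: 0.0536
```

```bash
python3 -m creep '[{"delta_rot":[0,0,0],"linear":[0,0,0],"grip":1},{"delta_rot":[0,0,0],"linear":[0,0,0],"grip":1},{"delta_rot":[0,0,0],"linear":[0,0,0],"grip":1},{"delta_rot":[0,0,0],"linear":[0,0,0],"grip":1},{"delta_rot":[0,0,0],"linear":[0,0,0],"grip":1},{"delta_rot":[0,0,0],"linear":[0,0,0],"grip":1},{"delta_rot":[0,0.01,0.005],"linear":[-0.1,0,0.7],"grip":1},{"delta_rot":[0,0,0],"linear":[0,0,1],"grip":1},{"delta_rot":[0,0,0],"linear":[0,0,1],"grip":1},{"delta_rot":[0,0,0],"linear":[0,0,1],"grip":1},{"delta_rot":[0,0,0],"linear":[0,0,1],"grip":1},{"delta_rot":[0,0,0],"linear":[0,0,1],"grip":1},{"delta_rot":[0,0,0],"linear":[0,-0.5,0.6],"grip":1},{"delta_rot":[0,0,0],"linear":[0,-1,0],"grip":1},{"delta_rot":[0,0,0],"linear":[0.1,-1,0],"grip":1},{"delta_rot":[0,0,0],"linear":[0.1,-1,0],"grip":1},{"delta_rot":[0,0,0],"linear":[0.1,-1,0],"grip":1},{"delta_rot":[0,0,0],"linear":[0.1,-1,0],"grip":1},{"delta_rot":[0,0,0],"linear":[0.1,-1,0],"grip":1},{"delta_rot":[0,0,0],"linear":[0.1,-1,0],"grip":1}]'
python3 -m creep '[{"delta_rot":[0,0,0],"linear":[0.1,-1,0],"grip":1},{"delta_rot":[0,0,0],"linear":[0.1,-1,0],"grip":1},{"delta_rot":[0,0,0],"linear":[0.1,-1,0],"grip":1},{"delta_rot":[0,0,0],"linear":[0.1,-1,0],"grip":1},{"delta_rot":[0,0,0],"linear":[0.1,-1,0],"grip":1},{"delta_rot":[0,0,0],"linear":[0,-1,0],"grip":1},{"delta_rot":[0,0,0],"linear":[0,-1,0],"grip":1},{"delta_rot":[0,0,0],"linear":[0,-1,0],"grip":1},{"delta_rot":[0,0,0],"linear":[0,0,0],"grip":1},{"delta_rot":[0,0,0],"linear":[0,0,0],"grip":1}]'
python3 - <<'E'
from h import *
rel([.531,-.346,.15],YAW)
find("wrist","bottle_a","cap_a_top");find("side","bottle_a");find("top","bottle_a")
E
```

```text
clock: 36.08
eef_pos: [0.5186, -0.1406, 0.2153]
ee_rot: [-1.249, 1.156, -1.149]
force: [-0.1, 0.4, 0.6]
grip_width: 0.0938
clock: 36.92
eef_pos: [0.528, -0.313, 0.2128]
ee_rot: [-1.248, 1.162, -1.151]
force: [-0.1, 0.9, -0.1]
grip_width: 0.0943
t 36.92 tcp [ 0.528  -0.313   0.2128] w 0.0943 F [-0.1  0.9 -0.1]
finger axis [-0.008  0.001 -1.   ] jaw axis [ 0.997  0.073 -0.008] q [-0.62  0.23  1.14 -0.    1.77 -0.7 ]
units [ 0.15 -1.65 -3.14]
turn units [-0.    -0.005 -0.008] rows at 7.16deg: 0.1
wrist bottle_a [(0.96, [0.532, -0.349, -0.006])]
wrist cap_a_top []
side bottle_a [(0.89, [0.511, 0.005, 0.037]), (0.74, [0.505, 0.085, 0.042])]
top bottle_a [(0.89, [0.504, 0.084, 0.042]), (0.66, [0.514, 0.007, 0.041])]
```

```bash
python3 -m creep '[{"delta_rot":[0,-0.005,-0.008],"linear":[0.15,-1,0],"grip":1},{"delta_rot":[0,0,0],"linear":[0,-0.6,0],"grip":1},{"delta_rot":[0,0,0],"linear":[0,0,-0.6],"grip":1},{"delta_rot":[0,0,0],"linear":[0,0,-1],"grip":1},{"delta_rot":[0,0,0],"linear":[0,0,-1],"grip":1},{"delta_rot":[0,0,0],"linear":[0,0,-0.5],"grip":1},{"delta_rot":[0,0,0],"linear":[0,0,0],"grip":1},{"delta_rot":[0,0,0],"linear":[0,0,0],"grip":1}]'
python3 - <<'E'
from h import *
rel([.531,-.347,.034],YAW)
find("wrist","bottle_a","tape_measure")
E
```

```text
clock: 37.93
eef_pos: [0.5318, -0.34, 0.1486]
ee_rot: [-1.238, 1.158, -1.16]
force: [0.3, 1.1, 0.1]
grip_width: 0.094
t 37.93 tcp [ 0.5318 -0.34    0.1486] w 0.094 F [0.3 1.1 0.1]
finger axis [ 0.002  0.001 -1.   ] jaw axis [0.998 0.068 0.003] q [-0.66  0.28  1.22  0.    1.65 -0.73]
units [-0.04 -0.35 -5.73]
turn units [-0.001  0.002 -0.005] rows at 7.16deg: 0.1
wrist bottle_a [(0.58, [0.529, -0.351, -0.006])]
wrist tape_measure [(0.95, [0.497, -0.462, 0.004])]
```

```bash
python3 -m creep '[{"delta_rot":[0,0,-0.005],"linear":[-0.04,-0.4,0],"grip":1},{"delta_rot":[0,0,0],"linear":[0,0,-0.5],"grip":1},{"delta_rot":[0,0,0],"linear":[0,0,-1],"grip":1},{"delta_rot":[0,0,0],"linear":[0,0,-1],"grip":1},{"delta_rot":[0,0,0],"linear":[0,0,-1],"grip":1},{"delta_rot":[0,0,0],"linear":[0,0,-1],"grip":1},{"delta_rot":[0,0,0],"linear":[0,0,-0.8],"grip":1},{"delta_rot":[0,0,0],"linear":[0,0,-0.3],"grip":1},{"delta_rot":[0,0,0],"linear":[0,0,0],"grip":1}]'
python3 - <<'E'
from h import *
rel([.531,-.348,.033],YAW)
E
```

```text
clock: 38.83
eef_pos: [0.535, -0.3542, 0.0404]
ee_rot: [-1.231, 1.148, -1.186]
force: [-1.2, -0.1, 0.6]
grip_width: 0.0939
t 38.83 tcp [ 0.535  -0.3542  0.0404] w 0.0939 F [-1.2 -0.1  0.6]
finger axis [ 0.019 -0.012 -1.   ] jaw axis [0.998 0.057 0.018] q [-0.67  0.33  1.36  0.    1.42 -0.73]
units [-0.2   0.31 -0.37]
turn units [0.008 0.012 0.002] rows at 7.16deg: 0.0
```

```bash
python3 -m creep '[{"delta_rot":[0.008,0.012,0.002],"linear":[-0.2,0.3,-0.2],"grip":1},{"delta_rot":[0,0,0],"linear":[0,0,-0.3],"grip":1},{"delta_rot":[0,0,0],"linear":[0,0,0],"grip":1},{"delta_rot":[0,0,0],"linear":[0,0,0],"grip":-1},{"delta_rot":[0,0,0],"linear":[0,0,0],"grip":-1},{"delta_rot":[0,0,0],"linear":[0,0,0],"grip":-1},{"delta_rot":[0,0,0],"linear":[0,0,0],"grip":-1},{"delta_rot":[0,0,0],"linear":[0,0,0],"grip":-1},{"delta_rot":[0,0,0],"linear":[0,0,0],"grip":-1},{"delta_rot":[0,0,0],"linear":[0,0,0],"grip":-1},{"delta_rot":[0,0,0],"linear":[0,0,0],"grip":-1}]'
python3 -m creep '[{"delta_rot":[0,0,0],"linear":[0,0,0.3],"grip":-1},{"delta_rot":[0,0,0],"linear":[0,0,0.6],"grip":-1},{"delta_rot":[0,0,0],"linear":[0,0,0.8],"grip":-1},{"delta_rot":[0,0,0],"linear":[0,0,1],"grip":-1},{"delta_rot":[0,0,0],"linear":[0,0,1],"grip":-1},{"delta_rot":[0,0,0],"linear":[0,0,1],"grip":-1},{"delta_rot":[0,0,0],"linear":[0,0,1],"grip":-1},{"delta_rot":[0,0,0],"linear":[0,0,1],"grip":-1},{"delta_rot":[0,0,0],"linear":[0,0,1],"grip":-1},{"delta_rot":[0,0,0],"linear":[0,0.3,0.7],"grip":-1},{"delta_rot":[0,0,0],"linear":[0,0.6,0.3],"grip":-1},{"delta_rot":[0,0,0],"linear":[0,0.9,0],"grip":-1},{"delta_rot":[0,0,0],"linear":[-0.1,0.9,0],"grip":-1},{"delta_rot":[0,0,0],"linear":[-0.1,0.9,0],"grip":-1},{"delta_rot":[0,0,0],"linear":[-0.1,0.9,0],"grip":-1},{"delta_rot":[0,0,0],"linear":[-0.1,0.9,0],"grip":-1},{"delta_rot":[0,0,0],"linear":[-0.1,0.9,0],"grip":-1},{"delta_rot":[0,0,0],"linear":[-0.1,0.9,0],"grip":-1}]'
python3 - <<'E'
from h import *
rel([.513,-.059,.20],YAW)
E
```

```text
clock: 39.75
eef_pos: [0.5329, -0.3506, 0.0361]
ee_rot: [-1.237, 1.159, -1.171]
force: [-0.8, 1.0, -1.0]
grip_width: 0.0534
clock: 41.25
eef_pos: [0.5142, -0.1889, 0.2129]
ee_rot: [-1.234, 1.174, -1.156]
force: [1.2, -0.3, -2.2]
grip_width: 0.0531
t 41.25 tcp [ 0.5142 -0.1889  0.2129] w 0.0531 F [ 1.2 -0.3 -2.2]
finger axis [-0.006  0.009 -1.   ] jaw axis [ 0.998  0.059 -0.005] q [-0.46  0.09  1.31  0.01  1.75 -0.52]
units [-0.06  6.49 -0.64]
turn units [-0.006 -0.004  0.   ] rows at 7.16deg: 0.0
```

```bash
python3 -m creep '[{"delta_rot":[0,0,0],"linear":[0.05,0.9,0],"grip":-1},{"delta_rot":[0,0,0],"linear":[0,0.9,0],"grip":-1},{"delta_rot":[0,0,0],"linear":[0,0.9,0],"grip":-1},{"delta_rot":[0,0,0],"linear":[0,0.9,0],"grip":-1},{"delta_rot":[0,0,0],"linear":[0,0.9,0],"grip":-1},{"delta_rot":[0,0,0],"linear":[0,0.9,0],"grip":-1},{"delta_rot":[0,0,0],"linear":[0,0.4,0],"grip":-1},{"delta_rot":[0,0,0],"linear":[0,0,0],"grip":-1},{"delta_rot":[0,0,0],"linear":[0,0,0],"grip":-1}]'
python3 - <<'E'
from h import *
rel([.513,-.060,.14],YAW)
find("side","bottle_a","pocket0");find("top","bottle_a","pocket0")
E
```

```text
clock: 42.0
eef_pos: [0.5043, -0.0491, 0.203]
ee_rot: [-1.244, 1.18, -1.129]
force: [0.1, -0.7, -2.6]
grip_width: 0.0535
t 42.0 tcp [ 0.5043 -0.0491  0.203 ] w 0.0535 F [ 0.1 -0.7 -2.6]
finger axis [-0.023  0.02  -1.   ] jaw axis [ 0.997  0.075 -0.021] q [-0.22  0.01  1.41  0.01  1.75 -0.29]
units [ 0.43 -0.54 -3.15]
turn units [-0.013 -0.014 -0.009] rows at 7.16deg: 0.1
side bottle_a [(0.87, [0.504, 0.079, 0.044]), (0.81, [0.51, 0.006, 0.039]), (0.74, [0.498, -0.048, 0.162]), (0.2, [0.508, 0.014, 0.041])]
side pocket0 [(0.97, [0.517, -0.058, 0.04]), (0.83, [0.51, 0.012, 0.042]), (0.68, [0.503, 0.084, 0.042])]
top bottle_a [(0.67, [0.504, 0.081, 0.042]), (0.6, [0.519, 0.008, 0.039])]
top pocket0 [(0.92, [0.513, -0.057, 0.039]), (0.71, [0.512, 0.012, 0.038]), (0.61, [0.504, 0.082, 0.041])]
```

```bash
python3 -m creep '[{"delta_rot":[-0.013,-0.014,-0.009],"linear":[0.45,-0.5,0],"grip":-1},{"delta_rot":[0,0,0],"linear":[0,0,-0.5],"grip":-1},{"delta_rot":[0,0,0],"linear":[0,0,-1],"grip":-1},{"delta_rot":[0,0,0],"linear":[0,0,-0.8],"grip":-1},{"delta_rot":[0,0,0],"linear":[0,0,0],"grip":-1},{"delta_rot":[0,0,0],"linear":[0,0,0],"grip":-1}]'
python3 - <<'E'
from h import *
rel([.513,-.059,.13],YAW)
E
```

```text
clock: 42.8
eef_pos: [0.5139, -0.0636, 0.155]
ee_rot: [-1.232, 1.171, -1.17]
force: [0.9, 0.6, -2.8]
grip_width: 0.0535
t 42.8 tcp [ 0.5139 -0.0636  0.155 ] w 0.0535 F [ 0.9  0.6 -2.8]
finger axis [ 0.     0.001 -1.   ] jaw axis [0.999 0.052 0.001] q [-0.23  0.02  1.49  0.    1.63 -0.29]
units [-0.05  0.23 -1.25]
turn units [-0.001  0.     0.005] rows at 7.16deg: 0.1
```

```bash
python3 -m creep '[{"delta_rot":[0,0,0.005],"linear":[-0.05,0.23,-0.3],"grip":-1},{"delta_rot":[0,0,0],"linear":[0,0,-0.5],"grip":-1},{"delta_rot":[0,0,0],"linear":[0,0,-0.3],"grip":-1},{"delta_rot":[0,0,0],"linear":[0,0,0],"grip":-1}]'
python3 - <<'E'
from h import *
rel([.513,-.059,.078],YAW)
E
```

```text
clock: 43.13
eef_pos: [0.5133, -0.0587, 0.1325]
ee_rot: [-1.234, 1.164, -1.165]
force: [-0.5, 0.2, -3.2]
grip_width: 0.0537
t 43.13 tcp [ 0.5133 -0.0587  0.1325] w 0.0537 F [-0.5  0.2 -3.2]
finger axis [ 0.002  0.001 -1.   ] jaw axis [0.998 0.06  0.002] q [-0.22  0.03  1.53  0.    1.58 -0.29]
units [-0.01 -0.01 -2.72]
turn units [-0.001  0.001 -0.   ] rows at 7.16deg: 0.0
```

```bash
python3 -m creep '[{"delta_rot":[0,0,0],"linear":[0,0,-0.6],"grip":-1},{"delta_rot":[0,0,0],"linear":[-0.05,0,-0.8],"grip":-1},{"delta_rot":[0,0,0],"linear":[-0.05,0,-0.8],"grip":-1},{"delta_rot":[0,0,0],"linear":[0,0,-0.3],"grip":-1},{"delta_rot":[0,0,0],"linear":[0,0,0],"grip":-1}]'
python3 -m creep '[{"delta_rot":[0,0,0],"linear":[0,0,-0.2],"grip":-1},{"delta_rot":[0,0,0],"linear":[0,0,0],"grip":-1}]'
```

```text
clock: 43.55
eef_pos: [0.5123, -0.0586, 0.0802]
ee_rot: [-1.233, 1.16, -1.167]
force: [-0.9, -0.1, -3.1]
grip_width: 0.0538
clock: 43.72
eef_pos: [0.5126, -0.0586, 0.0764]
ee_rot: [-1.232, 1.16, -1.167]
force: [0.8, 0.4, -2.7]
grip_width: 0.0535
```

```bash
python3 -m creep '[{"delta_rot":[0,0,0],"linear":[0,0,0],"grip":1},{"delta_rot":[0,0,0],"linear":[0,0,0],"grip":1},{"delta_rot":[0,0,0],"linear":[0,0,0],"grip":1},{"delta_rot":[0,0,0],"linear":[0,0,0],"grip":1},{"delta_rot":[0,0,0],"linear":[0,0,0],"grip":1},{"delta_rot":[0,0,0],"linear":[0,0,0],"grip":1},{"delta_rot":[0,0.01,0],"linear":[-0.1,0,0.7],"grip":1},{"delta_rot":[0,0,0],"linear":[0,0,1],"grip":1},{"delta_rot":[0,0,0],"linear":[0,0,1],"grip":1},{"delta_rot":[0,0,0],"linear":[0,0,1],"grip":1},{"delta_rot":[0,0,0],"linear":[0,0,1],"grip":1},{"delta_rot":[0,0,0],"linear":[0,0,1],"grip":1},{"delta_rot":[0,0,0],"linear":[0,0,1],"grip":-1},{"delta_rot":[0,0,0],"linear":[0,0,1],"grip":-1},{"delta_rot":[0,0,0],"linear":[0,0,1],"grip":-1},{"delta_rot":[0,0,0],"linear":[0,0,1],"grip":-1},{"delta_rot":[0,0,0],"linear":[0,0,0.5],"grip":-1},{"delta_rot":[0,0,0],"linear":[0,0,0],"grip":-1}]'
python3 - <<'E'
from h import *
rel([.490,.31,.27],YAW)
find("wrist","bottle_a","cap_a_top");find("side","bottle_a","cap_a_top","guard_handle");find("top","bottle_a","tape_measure")
im,w=cloud("side"); cv2.imwrite("pics/s6.png",cv2.resize(im[120:300,180:420],(800,600)))
E
```

```text
clock: 45.22
eef_pos: [0.5127, -0.0591, 0.2972]
ee_rot: [-1.237, 1.161, -1.168]
force: [0.1, 0.1, -0.7]
grip_width: 0.0575
t 45.22 tcp [ 0.5127 -0.0591  0.2972] w 0.0575 F [ 0.1  0.1 -0.7]
finger axis [ 0.003 -0.002 -1.   ] jaw axis [0.998 0.061 0.003] q [-0.22  0.01  1.22 -0.    1.9  -0.28]
units [-1.13 18.45 -1.36]
turn units [ 0.002  0.002 -0.001] rows at 7.16deg: 0.0
wrist bottle_a [(0.88, [0.505, 0.087, 0.036]), (0.79, [0.511, 0.006, 0.034]), (0.74, [0.509, -0.058, 0.035])]
wrist cap_a_top [(0.64, [0.518, 0.007, 0.173])]
side bottle_a [(0.91, [0.508, 0.083, 0.04]), (0.88, [0.512, 0.005, 0.038]), (0.82, [0.512, -0.059, 0.038])]
side cap_a_top [(0.59, [0.516, 0.008, 0.182])]
side guard_handle [(0.74, [0.508, 0.085, 0.039]), (0.6, [0.494, 0.27, 0.236])]
top bottle_a [(0.78, [0.514, 0.006, 0.04]), (0.74, [0.505, 0.085, 0.041]), (0.64, [0.506, 0.088, 0.171])]
top tape_measure [(0.77, [0.497, -0.47, -0.0])]
```

View pics/s6.png

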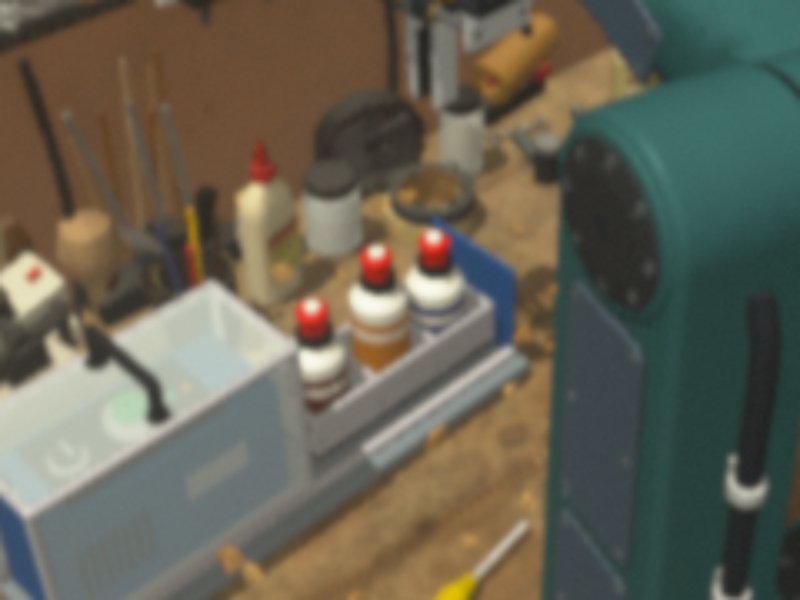

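```bash
python3 -m creep '[{"delta_rot":[0,0,0],"linear":[0,0.5,0],"grip":-1},{"delta_rot":[0,0,0],"linear":[-0.06,1,0],"grip":-1},{"delta_rot":[0,0,0],"linear":[-0.06,1,0],"grip":-1},{"delta_rot":[0,0,0],"linear":[-0.06,1,0],"grip":-1},{"delta_rot":[0,0,0],"linear":[-0.06,1,0],"grip":-1},{"delta_rot":[0,0,0],"linear":[-0.06,1,0],"grip":-1},{"delta_rot":[0,0,0],"linear":[-0.06,1,0],"grip":-1},{"delta_rot":[0,0,0],"linear":[-0.06,1,0],"grip":-1},{"delta_rot":[0,0,0],"linear":[-0.06,1,0],"grip":-1},{"delta_rot":[0,0,0],"linear":[-0.06,1,0],"grip":-1},{"delta_rot":[0,0,0],"linear":[-0.06,1,0],"grip":-1},{"delta_rot":[0,0,0],"linear":[-0.06,1,0],"grip":-1},{"delta_rot":[0,0,0],"linear":[-0.06,1,0],"grip":-1},{"delta_rot":[0,0,0],"linear":[-0.06,1,0],"grip":-1},{"delta_rot":[0,0,0],"linear":[-0.06,1,0],"grip":-1},{"delta_rot":[0,0,0],"linear":[-0.06,1,0],"grip":-1},{"delta_rot":[0,0,0],"linear":[-0.06,1,0],"grip":-1},{"delta_rot":[0,0,0],"linear":[-0.06,1,0],"grip":-1},{"delta_rot":[0,0,0],"linear":[-0.06,1,0],"grip":-1},{"delta_rot":[0,0,0],"linear":[0,1,0],"grip":-1}]'
python3 - <<'E'
from h import *
rel([.491,.31,.192],YAW)
E
```

```text
clock: 47.43
eef_pos: [0.4805, 0.3593, 0.2929]
ee_rot: [-1.238, 1.171, -1.159]
force: [0.0, 0.3, 0.3]
grip_width: 0.0008
t 47.43 tcp [0.4805 0.3593 0.2929] w 0.0008 F [0.  0.3 0.3]
finger axis [-0.006  0.004 -1.   ] jaw axis [ 0.998  0.06  -0.005] q [0.54 0.21 1.01 0.01 1.92 0.49]
units [ 0.52 -2.47 -5.04]
turn units [-0.003 -0.004 -0.   ] rows at 7.16deg: 0.0
```

```bash
python3 -m creep '[{"delta_rot":[0,0,0],"linear":[0.4,-0.8,0],"grip":-1},{"delta_rot":[0,0,0],"linear":[0,-0.8,0],"grip":-1},{"delta_rot":[0,0,0],"linear":[0,0,-0.6],"grip":-1},{"delta_rot":[0,0,0],"linear":[0,0,-1],"grip":-1},{"delta_rot":[0,0,0],"linear":[0,0,-1],"grip":-1},{"delta_rot":[0,0,0],"linear":[0,0,-1],"grip":-1},{"delta_rot":[0,0,0],"linear":[0,0,-1],"grip":-1},{"delta_rot":[0,0,0],"linear":[0,0,-0.2],"grip":-1},{"delta_rot":[0,0,0],"linear":[0,0,0],"grip":-1}]'
python3 - <<'E'
from h import *
rel([.491,.31,.192],YAW)
find("top","guard_handle")
E
```

```text
clock: 48.18
eef_pos: [0.4829, 0.3295, 0.1944]
ee_rot: [-1.237, 1.168, -1.152]
force: [0.1, 0.8, 0.3]
grip_width: 0.0003
t 48.18 tcp [0.4829 0.3295 0.1944] w 0.0003 F [0.1 0.8 0.3]
finger axis [-0.006  0.008 -1.   ] jaw axis [ 0.998  0.066 -0.005] q [0.5  0.16 1.26 0.01 1.72 0.43]
units [ 0.4  -0.98 -0.12]
turn units [-0.005 -0.004 -0.004] rows at 7.16deg: 0.0
top guard_handle []
```

```bash
python3 -m creep '[{"delta_rot":[0,0,0],"linear":[0.35,-0.6,0],"grip":-1},{"delta_rot":[0,0,0],"linear":[0.06,-0.6,0],"grip":-1},{"delta_rot":[0,0,0],"linear":[0.06,-0.6,0],"grip":-1},{"delta_rot":[0,0,0],"linear":[0.06,-0.8,0],"grip":-1},{"delta_rot":[0,0,0],"linear":[0.06,-1,0],"grip":-1},{"delta_rot":[0,0,0],"linear":[0.06,-1,0],"grip":-1},{"delta_rot":[0,0,0],"linear":[0.06,-1,0],"grip":-1},{"delta_rot":[0,0,0],"linear":[0.06,-1,0],"grip":-1},{"delta_rot":[0,0,0],"linear":[0.06,-1,0],"grip":-1},{"delta_rot":[0,0,0],"linear":[0.06,-1,0],"grip":-1}]'
python3 - <<'E'
from h import *
rel([.509,.037,.192],YAW)
find("top","guard_handle")
E
```

```text
clock: 49.12
eef_pos: [0.504, 0.157, 0.2027]
ee_rot: [-1.211, 1.165, -1.131]
force: [1.3, 4.1, -2.7]
grip_width: 0.0004
t 49.12 tcp [0.504  0.157  0.2027] w 0.0004 F [ 1.3  4.1 -2.7]
finger axis [ 0.007  0.037 -0.999] jaw axis [0.997 0.075 0.009] q [0.17 0.02 1.4  0.04 1.71 0.1 ]
units [ 0.25 -6.   -0.54]
turn units [-0.024  0.004 -0.01 ] rows at 7.16deg: 0.1
top guard_handle [(0.69, [0.499, 0.14, 0.236])]
```

```bash
python3 -m creep '[{"delta_rot":[-0.03,0.004,-0.01],"linear":[0,-0.1,-0.6],"grip":-1},{"delta_rot":[-0.005,0,0],"linear":[0.03,-0.8,-0.1],"grip":-1},{"delta_rot":[-0.005,0,0],"linear":[0.03,-1,-0.05],"grip":-1},{"delta_rot":[-0.005,0,0],"linear":[0.03,-1,-0.05],"grip":-1},{"delta_rot":[-0.005,0,0],"linear":[0.03,-1,-0.05],"grip":-1},{"delta_rot":[-0.005,0,0],"linear":[0.03,-1,-0.05],"grip":-1}]'
python3 - <<'E'
from h import *
rel([.509,.037,.192],YAW)
find("top","guard_handle")
E
```

```text
clock: 49.72
eef_pos: [0.511, 0.0632, 0.1913]
ee_rot: [-1.254, 1.135, -1.199]
force: [1.2, 3.4, -0.3]
grip_width: 0.0007
t 49.72 tcp [0.511  0.0632 0.1913] w 0.0007 F [ 1.2  3.4 -0.3]
finger axis [ 0.016 -0.037 -0.999] jaw axis [0.998 0.061 0.014] q [ 0.04 -0.    1.45 -0.04  1.68 -0.03]
units [-0.1  -1.31  0.03]
turn units [ 0.024  0.01  -0.001] rows at 7.16deg: 0.0
top guard_handle [(0.21, [0.511, -0.057, 0.038])]
```

```bash
python3 -m creep '[{"delta_rot":[0.024,0.01,0],"linear":[0,-0.4,0],"grip":-1},{"delta_rot":[0,0,0],"linear":[0,-0.5,0],"grip":-1},{"delta_rot":[0,0,0],"linear":[0,-0.4,0],"grip":-1},{"delta_rot":[0,0,0],"linear":[0,-0.4,0],"grip":-1}]'
python3 -m creep '[{"delta_rot":[0,0,0],"linear":[0,-0.4,0],"grip":-1},{"delta_rot":[0,0,0],"linear":[0,-0.4,0],"grip":-1}]'
python3 -m creep '[{"delta_rot":[0,0,0],"linear":[0,-0.5,0],"grip":-1},{"delta_rot":[0,0,0],"linear":[0,-0.5,0],"grip":-1}]'
python3 - <<'E'
from h import *
rel([.509,.037,.192],YAW)
find("top","guard_handle")
find("side","guard_handle")
find("wrist","guard_handle")
E
```

```text
clock: 50.15
eef_pos: [0.5109, 0.0342, 0.1922]
ee_rot: [-1.229, 1.167, -1.155]
force: [1.0, 22.6, -1.0]
grip_width: 0.0005
clock: 50.32
eef_pos: [0.5109, 0.0358, 0.1926]
ee_rot: [-1.207, 1.172, -1.12]
force: [1.2, 21.4, -1.4]
grip_width: 0.0005
clock: 50.48
eef_pos: [0.5107, 0.0376, 0.1931]
ee_rot: [-1.182, 1.176, -1.078]
force: [1.9, 26.0, -1.5]
grip_width: 0.0005
t 50.48 tcp [0.5107 0.0376 0.1931] w 0.0005 F [ 1.9 26.  -1.5]
finger axis [ 0.002  0.089 -0.996] jaw axis [0.995 0.094 0.011] q [-0.1  -0.    1.45  0.09  1.71 -0.19]
units [-0.08 -0.03 -0.06]
turn units [-0.057  0.002 -0.022] rows at 7.16deg: 0.3
top guard_handle [(0.97, [0.511, 0.021, 0.233]), (0.39, [0.497, -0.468, 0.002])]
side guard_handle [(0.88, [0.51, 0.017, 0.236])]
wrist guard_handle [(0.92, [0.508, 0.019, 0.236])]
```

```bash
python3 -m creep '[{"delta_rot":[-0.05,0,-0.02],"linear":[0,0.8,0],"grip":-1},{"delta_rot":[0,0,0],"linear":[-0.06,0.8,0.5],"grip":-1},{"delta_rot":[0,0,0],"linear":[-0.06,1,0],"grip":-1},{"delta_rot":[0,0,0],"linear":[-0.06,1,0],"grip":-1},{"delta_rot":[0,0,0],"linear":[-0.06,1,0],"grip":-1},{"delta_rot":[0,0,0],"linear":[-0.06,1,0],"grip":-1},{"delta_rot":[0,0,0],"linear":[-0.06,1,0],"grip":-1},{"delta_rot":[0,0,0],"linear":[-0.06,1,0],"grip":-1},{"delta_rot":[0,0,0],"linear":[-0.06,1,0],"grip":-1},{"delta_rot":[0,0,0],"linear":[-0.06,1,0],"grip":-1},{"delta_rot":[0,0,0],"linear":[-0.06,1,0],"grip":-1},{"delta_rot":[0,0,0],"linear":[-0.06,1,0],"grip":-1},{"delta_rot":[0,0,0],"linear":[0,0,0],"grip":-1},{"delta_rot":[0,0,0],"linear":[0,0,0],"grip":-1}]'
python3 - <<'E'
from h import *
rel([.493,.271,.18],YAW)
find("top","guard_handle","start_top")
find("side","guard_handle","start_top","bottle_a")
find("wrist","guard_handle","start_top")
E
```

```text
clock: 51.95
eef_pos: [0.4959, 0.2766, 0.2078]
ee_rot: [-1.237, 1.148, -1.182]
force: [0.5, -0.3, -0.1]
grip_width: 0.0002
t 51.95 tcp [0.4959 0.2766 0.2078] w 0.0002 F [ 0.5 -0.3 -0.1]
finger axis [ 0.015 -0.014 -1.   ] jaw axis [0.998 0.06  0.014] q [ 0.42  0.12  1.29 -0.02  1.73  0.36]
units [-0.14 -0.28 -1.39]
turn units [ 0.009  0.009 -0.   ] rows at 7.16deg: 0.0
top guard_handle [(0.66, [0.51, 0.02, 0.235])]
top start_top [(0.36, [0.492, 0.27, 0.189])]
side guard_handle [(0.82, [0.508, 0.019, 0.237])]
side start_top [(0.45, [0.497, 0.274, 0.192])]
side bottle_a [(0.63, [0.509, 0.085, 0.044])]
wrist guard_handle []
wrist start_top [(0.64, [0.494, 0.272, 0.186])]
```

```bash
python3 -m creep '[{"delta_rot":[0.009,0.009,0],"linear":[-0.1,-0.22,-0.5],"grip":-1},{"delta_rot":[0,0,0],"linear":[0,0,-0.7],"grip":-1},{"delta_rot":[0,0,0],"linear":[0,0,-0.3],"grip":-1},{"delta_rot":[0,0,0],"linear":[0,0,0],"grip":-1}]'
python3 -m creep '[{"delta_rot":[0,0,0],"linear":[0,0,-0.3],"grip":-1},{"delta_rot":[0,0,0],"linear":[0,0,-0.2],"grip":-1}]'
python3 -m creep '[{"delta_rot":[0,0,0],"linear":[0,0,-0.2],"grip":-1}]'
python3 -m creep '[{"delta_rot":[0,0,0],"linear":[0,0,-0.2],"grip":-1}]'
python3 -m creep '[{"delta_rot":[0,0,0],"linear":[0,0,-0.25],"grip":-1}]'
```

```text
clock: 52.78
eef_pos: [0.4941, 0.27, 0.1759]
ee_rot: [-1.233, 1.17, -1.164]
force: [-0.7, -0.4, -0.3]
grip_width: 0.0007
clock: 52.95
eef_pos: [0.4943, 0.2694, 0.1654]
ee_rot: [-1.232, 1.171, -1.164]
force: [0.1, -0.2, 0.0]
grip_width: 0.0005
clock: 53.03
eef_pos: [0.4944, 0.2694, 0.1615]
ee_rot: [-1.232, 1.171, -1.164]
force: [0.0, 0.6, 3.6]
grip_width: 0.0004
clock: 53.12
eef_pos: [0.4945, 0.2695, 0.1583]
ee_rot: [-1.231, 1.17, -1.164]
force: [-4.8, -2.1, 24.4]
grip_width: 0.0006
clock: 53.2
eef_pos: [0.4947, 0.2696, 0.1581]
ee_rot: [-1.228, 1.168, -1.165]
force: [-9.5, -4.4, 30.7]
grip_width: 0.0005
```

Button bottomed out (30 N, tip about 6 mm below first contact). Retreat and check.

```bash
python3 -m creep '[{"delta_rot":[0,0,0],"linear":[0,0,0.6],"grip":-1},{"delta_rot":[0,0,0],"linear":[0,0,1],"grip":-1},{"delta_rot":[0,0,0],"linear":[0,0,1],"grip":-1},{"delta_rot":[0,0,0],"linear":[0,0,1],"grip":-1},{"delta_rot":[0,0,0],"linear":[-0.3,1,1],"grip":-1},{"delta_rot":[0,0,0],"linear":[-0.3,1,1],"grip":-1},{"delta_rot":[0,0,0],"linear":[-0.3,1,0],"grip":-1},{"delta_rot":[0,0,0],"linear":[-0.3,1,0],"grip":-1},{"delta_rot":[0,0,0],"linear":[0,0,0],"grip":-1},{"delta_rot":[0,0,0],"linear":[0,0,0],"grip":-1}]'
python3 - <<'E'
from h import *
rel()
for c in ("top","side"): find(c,"guard_handle","start_top","bottle_a","cap_a_top","tape_measure")
im,w=cloud("side"); cv2.imwrite("pics/s7.png",cv2.resize(im[120:300,180:420],(800,600)))
im,w=cloud("top"); cv2.imwrite("pics/t7.png",im[120:300,130:480])
E
```

```text
clock: 54.03
eef_pos: [0.471, 0.3532, 0.2799]
ee_rot: [-1.216, 1.163, -1.167]
force: [0.4, 0.4, -0.3]
grip_width: 0.0006
t 54.03 tcp [0.471  0.3532 0.2799] w 0.0006 F [ 0.4  0.4 -0.3]
finger axis [ 0.014  0.012 -1.   ] jaw axis [0.998 0.055 0.015] q [0.55 0.16 1.09 0.   1.87 0.49]
top guard_handle [(0.82, [0.508, 0.019, 0.236])]
top start_top []
top bottle_a []
top cap_a_top []
top tape_measure [(0.85, [0.497, -0.469, 0.001])]
side guard_handle [(0.57, [0.512, 0.016, 0.238])]
side start_top [(0.39, [0.494, 0.275, 0.189])]
side bottle_a [(0.38, [0.504, 0.084, 0.042])]
side cap_a_top []
side tape_measure [(0.31, [0.51, 0.013, 0.038])]
```

View pics/s7.png

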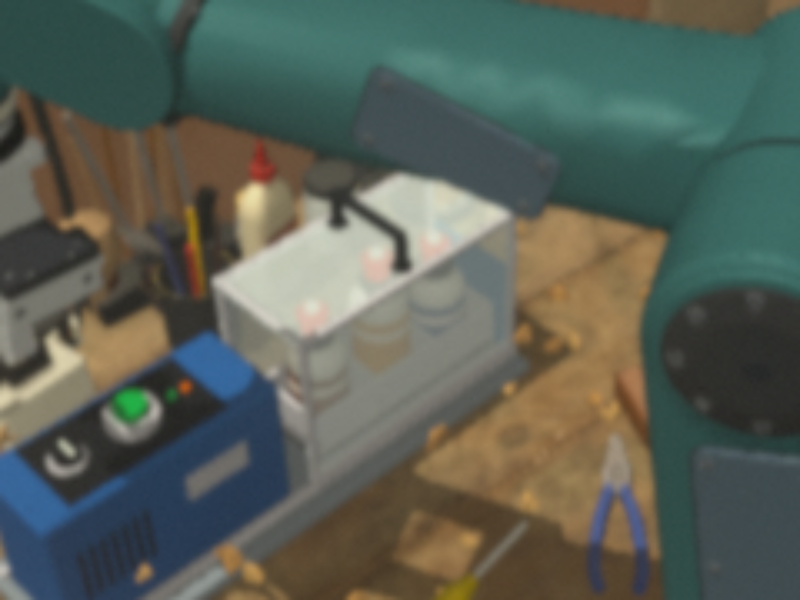

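View pics/t7.png

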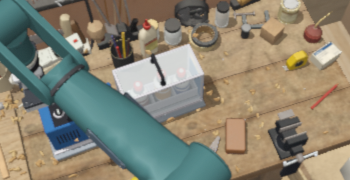

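```bash
python3 -c "
from station import hand_in
print(hand_in())"
```

```text
the job is handed in; nothing more can be done
None
```

The job is done and handed in at about 54 s on the robot's clock. Three bottles were present (amber a, dark red-brown b, dark blue d).

**What I did, in order**
1. Slid the guard open until it hit its stop (about 18 N).
2. Pressed all three caps home: each gave way, then stopped hard at its shut height (about 25 N).
3. Stood b, a and d in the left, middle and right pockets.
4. Slid the guard shut to its stop (about 25 N).
5. Pressed the start button to its end (about 30 N, some 6 mm below first contact) and backed away.

**Last checks**
- The final pictures show the guard shut over three upright bottles, with the robot clear of everything.
- The tape measure reads (0.497, -0.469), the same as at the start.
- The guard handle reads y = 0.016 to 0.019, against 0.022 to 0.024 at the start. That is within the detector's error, and the guard was hard against its stop.
- After the guard was shut, the networks found only one bottle through the clear plastic. They had found all three in their pockets before that. I checked the caps by the force and height at each press; the detector read a's cap top in the tray at its shut height.

**What disagreed**
- The real fingertips sit about 24 mm above the reported TCP. Because of this my first grip on the handle closed on nothing. A first push then slid over the handle bar, moving the guard only about 36 mm. I measured the offset from the depth images and allowed for it from then on.

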